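# Find the warped bread board by rocking it and lay it on the reject stand

## Robot

A 6-joint arm with a two-finger parallel gripper is mounted at the origin on a cart in front of the work surface, level with it; the furniture and walls round the work are solid. World frame = base frame: x ahead of the robot, y to its left, z up, the work surface at z = 0. Lengths are in m, angles in rad, forces in N, time in s.
With the tool pointing down it reaches from about 0.35 to 0.875 m from the base axis. Payload 4.2 kg.
Tool frame: the origin (TCP) lies at the very end of the fingers, on their centre line; the grasp point (between the pads) lies 19 mm behind it; x points along the fingers, y is the direction in which the jaws open and shut, and the axes are right-handed (so a half turn about x gives the same grasp; the last joint's range is limited). The gripper opens to 87 mm and grips with 3 to 60 N. Pads are 19 mm wide; open, the fingers measure 117 mm over their backs; the gripper's body (75 mm by 190 mm) begins 51 mm behind the grasp point.
Start: joints at [1.433, 0.385, 0.008, 0, -1.194, -0.259], TCP at [0.242, 0.576, 0.223] pointing down, gripper open.
Joint ranges: [-3.14, 3.14], [-1.21, 2.06], [-1.07, 1.41], [-3.16, 2.05], [-2.99, -0.16], [-3.1, 3.1]. Speed limits (rad/s): [2.79, 2.79, 3.14, 3.14, 3.14, 3.14].

## Interface

Orientations are given as a unit quaternion [w, x, y, z].
In Python, from cell import arm, cams, hand_in gives the robot as it stands.
- The arm moves only by the tool apply_moves, never from a script. Its argument "increments" is a list of rows, each a list of 2 entries, a list of its own where there are three numbers: the shift along the tool's x, y, z as a fraction of full scale, then the turn, a rotation vector about the tool's x, y, z as a fraction of full scale. A call has 1 to 5 rows; each row shifts and turns the commanded pose from where the row before left it, along the tool's axes as they then stand; what a row does not reach is not made up. Full scale, the value 1, is 0.3 m for a shift and 180 degrees for a turn. A row lasts 1/8 s, in which the tool goes at most 62.5 mm and 10.7 degrees, less where a joint would pass 70% of its speed; a pose out of reach is approached as far as the arm can. A call with a number of a shift or a turn outside -1 to 1 is refused whole. A call with a gripper value outside its range is refused whole. "grip" is the opening, from -1 (shut) to 1 (fully open), set as the call begins (left out, the last holds). The fingers move at their own pace and stop on an object; the grip force is fixed at half the most. Time passes only in rows, so rows that do not move let the fingers close. It gives the time, the measured TCP pose, the force and the opening at its end, in the units of the state.
- arm.observe(): the state, without advancing time (a new reading comes with each control period).
- cams.read_camera(name): name is "scene" or "top"; returns (picture, depth): 420x560x3 uint8, blue, green, red; 420x560 float32, m along the optical axis (not along the pixel's ray), 0 where there is no reading.
- cams.calibration(name): a dict with "fx", "fy", "cx", "cy" (pixels), "world_to_cam" (4x4, takes a point from world to camera coordinates). Camera axes: x right, y up, looking along -z (the intrinsics and any distortion apply to the point x, -y, -z); pixel columns grow to the right and rows downward; lengths in m; the calibration is good to about 2 mm. A picture is of the moment at which its call begins. calibration takes no time and is no camera call.
- hand_in(): hands the job in, once; it reports no verdict.
The state is a dict: "time": time; "joints": joint angles; "qd": joint speeds; "tau": joint torques, N m; "position": TCP position; "ee_rot": TCP orientation; "force": force on the tool from outside, world axes, zero at the start; "wrist_torque": the same for the moment, N m; "width": finger opening in m.
Only numpy, scipy, OpenCV 4.12 (cv2) and the standard library are available. Lean on these libraries where they do the work, as an engineer would, in place of code of your own. Each camera call takes 0.05 s, during which the arm holds its last target.

## Task

One of the two wooden bread boards on the stone slab is warped: with the fingers, press gently on the plain end (the end without the handle) of the boards until you find the one that rocks, and hold it tipped for a moment. Then take that board by its handle and lay it on the sloped stand, flat against the slope behind the red lip with its handle pointing up the slope, setting it down before you let go. Leave the flat board where it is on the slab and do not disturb the other things.

Things in the scene. Friction and masses are not known exactly. Their poses are not given: they have to be found in the camera images.
- slab: stone pastry slab, fixed, 220 mm along its x, 310 mm along its y; origin at the centre of its underside, top face flat and level 20 mm above it. The two boards lie on it side by side along its y, handles roughly towards its +x (away from the robot). Slab and boards are rigid: touch slowly. A wall shelf, underside 510 mm above the counter, begins at world x = 0.657 m.
- board_a: pale wooden bread board, one of two alike; one is flat, one warped (not told which). Body 110 mm along x, 96 mm along y, 14 mm thick; handle 34 mm wide, 14 mm thick, from x = +55 to +118 mm. A dark strip crosses it at x = -20 mm. Mass 0.11 to 0.23 kg. Origin at the centre of the body's underside.
- board_a_center (a point): centre of board A's body, half-way up (7 mm above its underside); axes: x to the handle, z out of the top. A warped board's plain end (x = -55 to -20 mm) curls up 7 degrees (4 mm at the edge); at rest both kinds lie level on the slab. Pressed there near its edge with 1 to 3 N a warped one rocks by 4 mm (x axis tips up 7 degrees) and falls back after; a flat one stays level.
- board_a_handle (a point): point to grip on board A's handle: 88 mm along x from the body's centre, half-way up; close the fingers along the board's y across the 34 mm width.
- board_b: pale wooden bread board, one of two alike; one is flat, one warped (not told which). Body 110 mm along x, 96 mm along y, 14 mm thick; handle 34 mm wide, 14 mm thick, from x = +55 to +118 mm. A dark strip crosses it at x = -20 mm. Mass 0.11 to 0.23 kg. Origin at the centre of the body's underside.
- board_b_center (a point): centre of board B's body, half-way up (7 mm above its underside); axes: x to the handle, z out of the top. A warped board's plain end (x = -55 to -20 mm) curls up 7 degrees (4 mm at the edge); at rest both kinds lie level on the slab. Pressed there near its edge with 1 to 3 N a warped one rocks by 4 mm (x axis tips up 7 degrees) and falls back after; a flat one stays level.
- board_b_handle (a point): point to grip on board B's handle: 88 mm along x from the body's centre, half-way up; close along the board's y.
- stand: fixed sloped wooden reject stand; origin on the counter under it, z up; its top face, 130 mm wide, 122 mm long, rises at 25 degrees towards +x (away from the robot), from 30 mm high at the lip (x = -31 mm) to 82 mm at the top (x = +80 mm). A red lip along the low edge stands 15 mm above the slope. A board laid there has its handle jutting past the top edge.
- stand_seat (a point): where the centre of a board's body (half-way up) lies when the board rests flat on the slope with its plain end about 1 mm from the lip; axes as the stand's (level, not tilted).
- cup_sticks: bystander: steel cup of wooden sticks, 71x87x145 mm, loose; origin at the centre of its underside.
- packet: bystander: flat kraft packet, 62x100x14 mm, loose; origin at the centre of its underside.
- tape: bystander: roll of tape, 98x96x25 mm, loose, lying flat; origin at the centre of its underside.

How it is judged:
By the outcome, as a careful person would: the job done as asked, in the order asked, and still so for the second after the job is handed in, with the robot touching nothing.
It also fails if it takes over 53 s, if anything falls off the work surface, if the arm or the gripper's body presses on something with over 40 N, if the wrist force passes 120 N, or if a joint passes its speed limit or range.

## Working session

There is one attempt and no reset: what is moved stays moved. The work goes in short steps, Python scripts to look and compute and a tool call to move; the robot and the scene stay as the last step left them, time stands still between calls to the robot, and variables do not carry over. Pictures are saved under pics/ and viewed, and the job is handed in when it is done.

Besides the shell and the picture viewer there is one more tool, called as name([rows], argument=value, ...), one row to a line, values as JSON. apply_moves: Moves the arm, as the interface text tells. Shift numbers are shares of 0.3 m and turn numbers shares of 180 degrees, none past 1 either way. Its arguments: {"type":"object","properties":{"increments":{"type":"array"},"grip":{"type":"number"}},"required":["increments"]}

```bash
ls; mkdir -p pics
python3 - <<'E'
from cell import arm,cams
import cv2,numpy as np
print(arm.observe())
for n in("scene","top"):
    p,d=cams.read_camera(n); cv2.imwrite(f"pics/{n}0.png",p); np.savez(f"{n}0.npz",p=p,d=d)
    print(n,cams.calibration(n))
E
```

```text
pics
{'time': 0.0, 'joints': array([ 1.43260651e+00,  3.85574659e-01,  6.62438830e-03, -5.16097174e-04,
       -1.19397943e+00, -2.58571492e-01]), 'qd': array([ 0.00055193, -0.00065749, -0.0005312 ,  0.00162797, -0.00021174,
        0.00015715]), 'tau': array([ 1.55912370e-03, -3.90663242e+01,  1.87405765e+01,  4.21981573e+00,
        1.10793096e-02, -1.77040433e-04]), 'position': array([0.24128324, 0.57589783, 0.22144557]), 'ee_rot': array([ 0.13866084, -0.6931007 ,  0.14018704,  0.69334853]), 'force': array([-0.26611176, -0.26428788, -0.18355122]), 'wrist_torque': array([-0.06519796,  0.02576006,  0.08121117]), 'width': 0.08710428735277648}
scene {'fx': 426.2581114320309, 'fy': 426.2581114320309, 'cx': 279.68096579721123, 'cy': 206.311319404679, 'world_to_cam': array([[ 0.59578551, -0.80296631,  0.01687397, -0.30406895],
       [ 0.38191641,  0.30173195,  0.87355463, -0.26472085],
       [-0.70652635, -0.51400674,  0.48643353, -0.91266399],
       [ 0.        ,  0.        ,  0.        ,  1.        ]])}
top {'fx': 510.2673015863532, 'fy': 510.2673015863532, 'cx': 280.2949820617615, 'cy': 208.13358683618503, 'world_to_cam': array([[ 6.50084921e-03, -9.99977958e-01, -1.35000225e-03,
        -2.15631847e-02],
       [ 9.89183471e-01,  6.23282571e-03,  1.46551058e-01,
        -5.09286518e-01],
       [-1.46539413e-01, -2.28810624e-03,  9.89202186e-01,
        -1.49422538e+00],
       [ 0.00000000e+00,  0.00000000e+00,  0.00000000e+00,
         1.00000000e+00]])}
```

View pics/scene0.png

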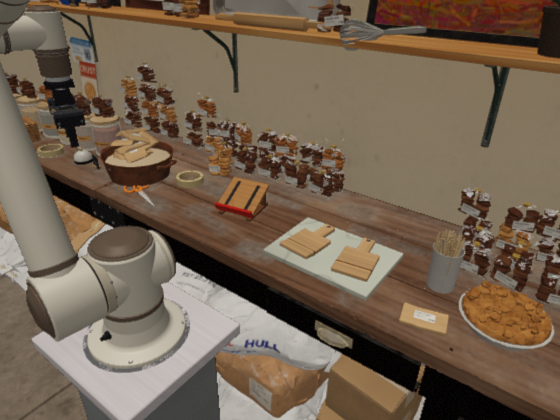

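View pics/top0.png

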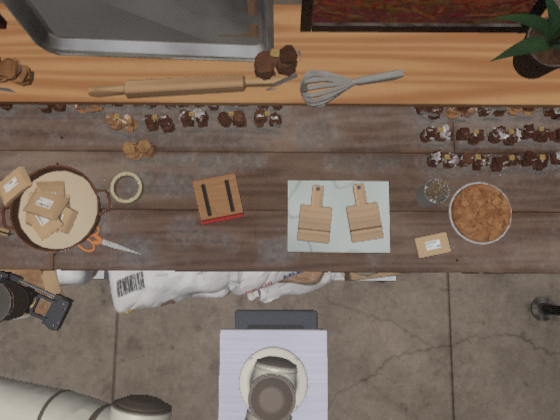

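The scene and top views agree. In the top view the slab spans about (288–390, 181–252), with the boards at (315,217) and (364,217). The stand is at (218,200) with its red lip at the bottom, and the tape is at (126,187). Next I'll zoom in and mask.

```bash
cat > h.py <<'E'
from cell import arm,cams
import cv2,numpy as np
def C(n): return cams.calibration(n)
def ray(n,uv):
    c=C(n);T=np.linalg.inv(c["world_to_cam"]);u,v=uv
    d=np.array([(u-c["cx"])/c["fx"],-(v-c["cy"])/c["fy"],-1.]);return T[:3,3],T[:3,:3]@d
def plane(n,uv,z):
    o,d=ray(n,uv);return o+d*(z-o[2])/d[2]
def dep(n,uv,dd):
    o,d=ray(n,uv);return o+d*dd
def proj(n,p):
    c=C(n);q=c["world_to_cam"]@np.append(p,1);return np.array([c["cx"]+c["fx"]*q[0]/-q[2],c["cy"]-c["fy"]*q[1]/-q[2]])
def cloud(n,D):
    c=C(n);T=np.linalg.inv(c["world_to_cam"]);v,u=np.mgrid[:D.shape[0],:D.shape[1]]
    P=np.stack([(u-c["cx"])/c["fx"]*D,-(v-c["cy"])/c["fy"]*D,-D],-1);return P@T[:3,:3].T+T[:3,3]
def tri(a,b):
    o1,d1=ray("scene",a);o2,d2=ray("top",b)
    A=np.stack([d1,-d2],1);s=np.linalg.lstsq(A,o2-o1,rcond=None)[0];p,q=o1+d1*s[0],o2+d2*s[1];return (p+q)/2,np.linalg.norm(p-q)
E
python3 - <<'E'
from h import *
t=np.load("top0.npz");s=np.load("scene0.npz")
p=t["p"];cv2.imwrite("pics/topz.png",cv2.resize(p[160:270,180:400],None,fx=3.6,fy=3.6,interpolation=cv2.INTER_CUBIC))
p=s["p"];cv2.imwrite("pics/scz.png",cv2.resize(p[165:300,205:415],None,fx=3.8,fy=3.8,interpolation=cv2.INTER_CUBIC))
X=cloud("top",t["d"])
for uv in [(315,225),(365,225),(317,195),(340,245),(300,190),(218,180),(218,200),(218,212),(250,240),(360,196)]:
    print(uv,X[uv[1],uv[0]].round(4), p.shape)
E
```

```text
(315, 225) [ 0.4596 -0.1226  0.0332] (420, 560, 3)
(365, 225) [ 0.4596 -0.2709  0.0419] (420, 560, 3)
(317, 195) [ 0.5511 -0.129   0.0319] (420, 560, 3)
(340, 245) [ 0.401 -0.198  0.023] (420, 560, 3)
(300, 190) [ 0.5688 -0.0781  0.0176] (420, 560, 3)
(218, 180) [0.5851 0.1651 0.0826] (420, 560, 3)
(218, 200) [0.5309 0.1677 0.0504] (420, 560, 3)
(218, 212) [0.4968 0.1687 0.0352] (420, 560, 3)
(250, 240) [ 0.4166  0.0738 -0.0044] (420, 560, 3)
(360, 196) [ 0.5483 -0.2585  0.0352] (420, 560, 3)
```

View pics/topz.png

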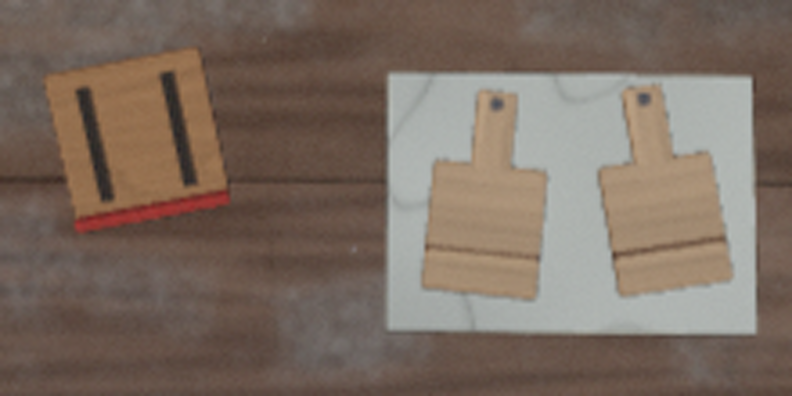

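View pics/scz.png

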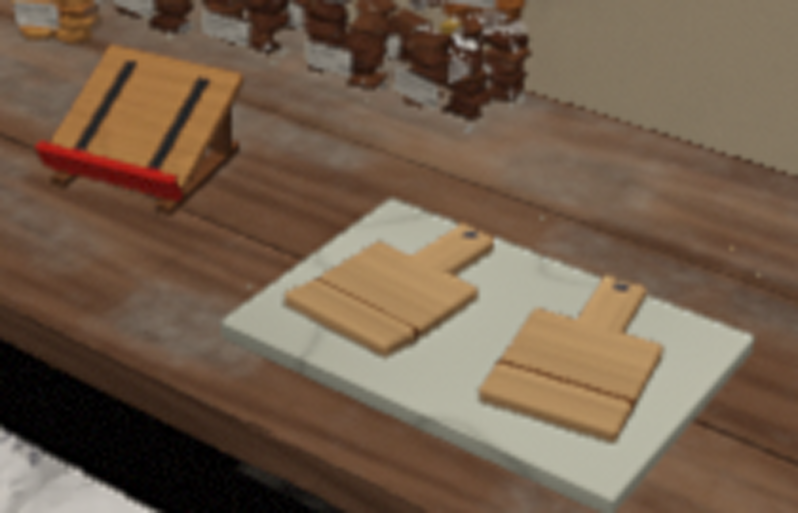

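```bash
cat > meas.py <<'E'
from h import *
def boards(n,p):
    hsv=cv2.cvtColor(p,cv2.COLOR_BGR2HSV).astype(int)
    w0=[(-.0,.36),( -.02,.63),(-.36,.63),(-.36,.36)]
    poly=np.array([proj(n,(0.402,-.055,.02)),proj(n,(.6,-.055,.02)),proj(n,(.6,-.34,.02)),proj(n,(.402,-.34,.02))]).round().astype(int)
    m=np.zeros(p.shape[:2],np.uint8);cv2.fillConvexPoly(m,poly,1)
    k=(hsv[...,1]>55)&(m>0)
    return k.astype(np.uint8)
def pose(n,k,z=.034):
    nn,l,st,ce=cv2.connectedComponentsWithStats(k)
    out=[]
    for i in range(1,nn):
        if st[i,4]<250: continue
        v,u=np.nonzero(l==i)
        P=np.array([plane(n,x,z)[:2] for x in zip(u,v)])
        out.append((i,P))
    return l,out
if __name__=="__main__":
    for n in("top","scene"):
        p=np.load(n+"0.npz")["p"];k=boards(n,p)
        l,o=pose(n,k)
        for i,P in o:
            m=P.mean(0);w,V=np.linalg.eigh(np.cov(P.T));a=V[:,1]*np.sign(V[0,1]);b=np.array([-a[1],a[0]])
            q=(P-m);print(n,i,len(P),m.round(4),"yaw",np.degrees(np.arctan2(a[1],a[0])).round(2),"x",(q@a).min().round(4),(q@a).max().round(4),"y",(q@b).min().round(4),(q@b).max().round(4))
        cv2.imwrite(f"pics/m_{n}.png",k*255)
    t=np.load("top0.npz")
    X=cloud("top",t["d"]);k=boards("top",t["p"]);
    l,o=pose("top",k)
    for i,P in o:
        mm=cv2.erode((l==i).astype(np.uint8),np.ones((3,3)))>0
        print("z",np.median(X[mm][:,2]),X[mm][:,2].std())
E
python3 meas.py
```

```text
top 2 1311 [ 0.4778 -0.121 ] yaw -5.84 x -0.066 0.1033 y -0.0472 0.0469
top 3 1327 [ 0.4832 -0.2679] yaw 9.05 x -0.0665 0.1031 y -0.0472 0.047Traceback (most recent call last):
  File "meas.py", line 21, in <module>
    l,o=pose(n,k)
        ~~~~^^^^^
  File "meas.py", line 15, in pose
    P=np.array([plane(n,x,z)[:2] for x in zip(u,v)])
                ~~~~~^^^^^^^
  File "h.py", line 8, in plane
    o,d=ray(n,uv);return o+d*(z-o[2])/d[2]
        ~~~^^^^^^
  File "h.py", line 5, in ray
    c=C(n);T=np.linalg.inv(c["world_to_cam"]);u,v=uv
  File "h.py", line 3, in C
    def C(n): return cams.calibration(n)
                     ~~~~~~~~~~~~~~~~^^^
ValueError: time passes only in moves, steps and waits
```

```bash
cat > cal.py <<'E'
from cell import cams
import pickle
pickle.dump({n:cams.calibration(n) for n in("scene","top")},open("cal.pkl","wb"))
E
python3 cal.py; sed -i 's/^def C(n).*/import pickle\n_c=pickle.load(open("\.\/cal.pkl","rb"))\ndef C(n): return _c[n]/' h.py
python3 meas.py
python3 - <<'E'
from h import *
# two-view heights: strip ends? use holes (dark) in handle, stand corners
for n,pts in (("scene",None),("top",None)):
    c=C(n);print(n,np.linalg.inv(c["world_to_cam"])[:3,3])
Zs=lambda u,v:(205+(u+.5)/3.8-.5,165+(v+.5)/3.8-.5); Zt=lambda u,v:(180+(u+.5)/3.6-.5,160+(v+.5)/3.6-.5)
for nm,a,b in [("holeL",(471,235),(497,103)),("holeR",(621,287),(644,98)),("L stripend R",(415,337),(540,258)),("R stripend L",(501,361),(614,257)),("R strip r",(632,400),(725,239)),
 ("L hl tip",(492,240),(518,94)),("slab TL",(392,199),(388,73)),("slab TR",(751,338),(752,77)),("slab BL",(224,324),(388,330)),
 ("stand TL",(112,47),(47,77)),("stand TR",(242,73),(197,49)),("lip L",(40,145),(77,221)),("lip R",(178,180),(229,195)),("s1 top",(131,64),(84,90)),("s1 bot",(83,146),(107,199)),("s2 top",(205,82),(168,73)),("s2 bot",(156,166),(190,184))]:
    P,e=tri(Zs(*a),Zt(*b));print(nm,P.round(4),round(e,4))
E
```

```text
top 2 1311 [ 0.4778 -0.121 ] yaw -5.84 x -0.066 0.1033 y -0.0472 0.0469
top 3 1327 [ 0.4832 -0.2679] yaw 9.05 x -0.0665 0.1031 y -0.0472 0.047
scene 4 2387 [ 0.4734 -0.2075] yaw -88.69 x -0.142 0.1421 y -0.0778 0.1097
z 0.035823486457203346 0.09100511360089021
z 0.03541538633029262 0.11086131664499004
scene [-0.36256005 -0.63339783  0.68032934]
top [ 0.28495507 -0.02180736  1.55269838]
holeL [ 0.5716 -0.1308  0.0316] 0.001
holeR [ 0.5764 -0.2543  0.0323] 0.0015
L stripend R [ 0.4407 -0.1656  0.0255] 0.0033
R stripend L [ 0.443  -0.229   0.0319] 0.0025
R strip r [ 0.4577 -0.32    0.0333] 0.0004
L hl tip [ 0.5787 -0.1472  0.0301] 0.0045
slab TL [ 0.6004 -0.0398  0.0167] 0.0007
slab TR [ 0.5978 -0.3481  0.0164] 0.0034
slab BL [ 0.3817 -0.0407  0.0151] 0.0003
stand TL [0.5821 0.2413 0.0763] 0.0022
stand TR [0.6062 0.1178 0.0796] 0.0003
lip L [0.4682 0.22   0.0351] 0.003
lip R [0.4915 0.0929 0.0364] 0.0004
s1 top [0.5723 0.2111 0.0727] 0.0019
s1 bot [0.4885 0.194  0.0341] 0.0016
s2 top [0.5876 0.1424 0.0708] 0.001
s2 bot [0.5015 0.1253 0.0334] 0.0009
```

View pics/m_scene.png

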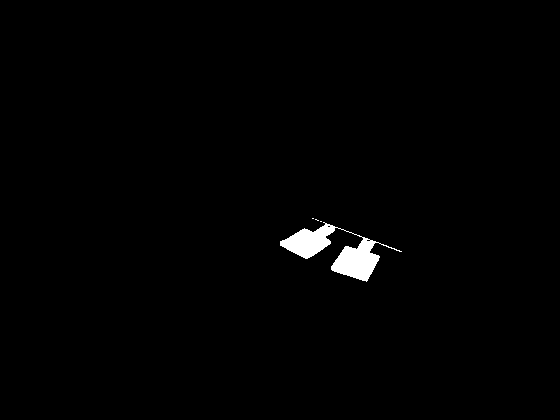

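Run:
```python
from h import *
from scipy.spatial.transform import Rotation as R
s=arm.observe();q=s["ee_rot"];M=R.from_quat(np.r_[q[1:],q[0]]).as_matrix();print(M.round(3),s["time"])
t=np.load("top0.npz");X=cloud("top",t["d"])
sc=np.load("scene0.npz");Y=cloud("scene",sc["d"])
for nm,c,yaw in(("L",(.4633,-.1195),-5.84),("R",(.4688,-.2702),9.05)):
    a=np.radians(yaw);ax=np.array([np.cos(a),np.sin(a)]);ay=np.array([-ax[1],ax[0]])
    for W,n in((X,"top"),(Y,"scene")):
        d=W[...,:2]-np.array(c);x=d@ax;y=d@ay;z=W[...,2]
        for lo,hi in((-.052,-.04),(-.04,-.025),(-.015,.02),(.02,.052),(.065,.11)):
            m=(x>lo)&(x<hi)&(abs(y)<(.042 if hi<.06 else .012))&(z<.1)&(z>-.02)
            print(nm,n,lo,hi,m.sum(),(z[m].mean()*1e3).round(2),(z[m].std()/np.sqrt(m.sum())*1e3).round(2))
# red lip
hsv=cv2.cvtColor(t["p"],cv2.COLOR_BGR2HSV).astype(int)
r=((hsv[...,0]<6)|(hsv[...,0]>172))&(hsv[...,1]>140)&(hsv[...,2]>70);r[:170]=0;r[240:]=0;r[:,:185]=0;r[:,255:]=0
v,u=np.nonzero(r)
P=np.array([plane("top",z,.044)[:2] for z in zip(u,v)])
print(cv2.minAreaRect(P.astype(np.float32)*1000),len(P))
a=np.radians(11);ax=np.array([np.cos(a),np.sin(a)]);ay=np.array([-ax[1],ax[0]])
o=np.array([.5157,.1643]);print("lip in stand x",((P-o)@ax).min(),((P-o)@ax).max(),"y",((P-o)@ay).min(),((P-o)@ay).max())
# stand slope by depth from both
for W,n in((X,"top"),(Y,"scene")):
    d=W[...,:2]-o;x=d@ax;y=d@ay;m=(x>-.012)&(x<.07)&(abs(y)<.055)&(W[...,2]>.02)&(W[...,2]<.12)
    A=np.c_[x[m],y[m],np.ones(m.sum())];k=np.linalg.lstsq(A,W[...,2][m],rcond=None)[0];print(n,"slope",np.degrees(np.arctan(k[0])),k, "exp at 0:",.030+.031*np.tan(np.radians(25)))
```

```text
[[-0.001 -0.387 -0.922]
 [-0.002 -0.922  0.387]
 [-1.     0.002 -0.   ]] 0.1
L top -0.052 -0.04 113 38.55 0.29
L top -0.04 -0.025 138 36.59 0.3
L top -0.015 0.02 326 35.01 0.19
L top 0.02 0.052 296 35.32 0.2
L top 0.065 0.11 118 35.75 0.28
L scene -0.052 -0.04 120 30.88 0.71
L scene -0.04 -0.025 91 34.55 0.12
L scene -0.015 0.02 216 32.68 0.09
L scene 0.02 0.052 185 32.73 0.09
L scene 0.065 0.11 71 32.73 0.16
R top -0.052 -0.04 116 35.38 0.31
R top -0.04 -0.025 141 35.16 0.29
R top -0.015 0.02 317 35.55 0.18
R top 0.02 0.052 295 35.34 0.19
R top 0.065 0.11 117 35.0 0.3
R scene -0.052 -0.04 125 31.25 0.37
R scene -0.04 -0.025 123 32.91 0.11
R scene -0.015 0.02 262 32.84 0.07
R scene 0.02 0.052 224 32.84 0.08
R scene 0.065 0.11 84 32.64 0.13
((476.6264343261719, 155.24032592773438), (12.121440887451172, 127.60347747802734), 11.26927375793457) 170
lip in stand x -0.046121557197060445 -0.0338477969709683 y -0.06523406451273664 0.06235416643628027
top slope 25.171363237729793 [0.46995395 0.00271232 0.04622239] exp at 0: 0.04445553740280495
scene slope 23.715081070064393 [0.43928328 0.03268333 0.04453716] exp at 0: 0.04445553740280495
```

The depth data says the left board (y≈-0.12) curls up at its plain end by about 3.5 mm, and the right board is flat. I'll test this by pressing the left board first.

apply_moves([
  [[0.01,0.12,-0.09],[0,0,0]],
  [[0.01,0.125,-0.095],[0,0,0]],
  [[0.01,0.125,-0.095],[0,0,0]],
  [[0.01,0.125,-0.095],[0,0,0]],
  [[0.01,0.125,-0.095],[0,0,0]],
], grip=-1)

```text
time: 0.72
position: [0.2997, 0.3486, 0.2071]
ee_rot: [0.139, -0.693, 0.14, 0.693]
force: [0.3, 0.3, 1.2]
width: 0.0447
```

apply_moves([
  [[0.01,0.125,-0.095],[0,0,0]],
  [[0.01,0.125,-0.095],[0,0,0]],
  [[0.01,0.125,-0.095],[0,0,0]],
  [[0.01,0.125,-0.095],[0,0,0]],
  [[0.01,0.125,-0.095],[0,0,0]],
])

```text
time: 1.35
position: [0.3585, 0.1208, 0.1924]
ee_rot: [0.139, -0.693, 0.139, 0.693]
force: [0.2, -0.1, 0.0]
width: 0.0018
```

```bash
cat >> h.py <<'E'
from scipy.spatial.transform import Rotation as R
def st():
    s=arm.observe();q=s["ee_rot"];M=R.from_quat(np.r_[q[1:],q[0]]).as_matrix();return s,M
def rotT(ang_yaw,pitch=0,sgn=-1):
    """tool frame: y = sgn*board y; x = -board normal; board yaw, pitch (deg, handle up)"""
    B=(R.from_euler('z',ang_yaw,degrees=True)*R.from_euler('y',-pitch,degrees=True)).as_matrix()
    x=-B[:,2];y=sgn*B[:,1];return np.c_[x,y,np.cross(x,y)]
def todo(pos,Rt):
    s,M=st();d=M.T@(np.array(pos)-s["position"])
    rv=R.from_matrix(M.T@Rt).as_rotvec()
    print("t",round(s["time"],2),"pos",s["position"].round(4),"F",s["force"].round(2),"w",round(s["width"],4))
    print("shift frac",(d/.3).round(4),"turn frac",(rv/np.pi).round(4),"j",s["joints"].round(2))
E
python3 -c "
from h import *
todo((.4207,-.1152,.10),rotT(-5.84))"
```

```text
t 1.35 pos [0.3585 0.1208 0.1924] F [ 0.21 -0.06  0.02] w 0.0018
shift frac [ 0.3079  0.6458 -0.4949] turn frac [-0.0937  0.      0.    ] j [ 0.76 -0.02 -0.59 -0.   -1.    0.41]
```

apply_moves([
  [[0.05,0.13,-0.1],[0,0,0]],
  [[0.05,0.13,-0.1],[0,0,0]],
  [[0.05,0.13,-0.1],[0,0,0]],
  [[0.05,0.13,-0.1],[0,0,0]],
  [[0.05,0.126,-0.095],[0,0,0]],
])

```text
time: 1.98
position: [0.4208, -0.1154, 0.117]
ee_rot: [-0.139, 0.693, -0.139, -0.693]
force: [0.7, 0.5, -0.0]
width: 0.0004
```

apply_moves([
  [[0,0,0],[-0.031,0,0]],
  [[0,0,0],[-0.031,0,0]],
  [[0,0,0],[-0.031,0,0]],
  [[0,0,0],[0,0,0]],
])

```text
time: 2.48
position: [0.4204, -0.1138, 0.1173]
ee_rot: [0.037, -0.706, 0.037, 0.706]
force: [0.8, -0.1, 0.4]
width: 0.0002
```

```bash
python3 -c "
from h import *
todo((.4207,-.1152,.05),rotT(-5.84))"
```

```text
t 2.48 pos [ 0.4204 -0.1138  0.1173] F [ 0.79 -0.08  0.37] w 0.0002
shift frac [ 0.2245  0.0044 -0.0015] turn frac [-0.0013  0.0002 -0.    ] j [ 0.11  0.18 -0.59 -0.   -0.81  1.35]
```

apply_moves([
  [[0.06,0,0],[0,0,0]],
  [[0.06,0.004,0],[0,0,0]],
  [[0.06,0,0],[0,0,0]],
  [[0.04,0,0],[0,0,0]],
  [[0,0,0],[0,0,0]],
])

```text
time: 3.1
position: [0.42, -0.115, 0.0509]
ee_rot: [0.037, -0.705, 0.037, 0.707]
force: [0.8, -0.5, -0.5]
width: 0.0005
```

```bash
python3 -c "
from h import *
todo((.4207,-.1152,.038),rotT(-5.84))
p,d=cams.read_camera('scene');cv2.imwrite('pics/a.png',cv2.resize(p[165:300,205:415],None,fx=3.8,fy=3.8,interpolation=cv2.INTER_CUBIC))"
```

```text
t 3.1 pos [ 0.42   -0.115   0.0509] F [ 0.78 -0.49 -0.5 ] w 0.0005
shift frac [ 0.0429  0.0006 -0.0026] turn frac [-0.001   0.0007 -0.0001] j [ 0.11  0.29 -0.66  0.   -0.62  1.36]
```

View pics/a.png

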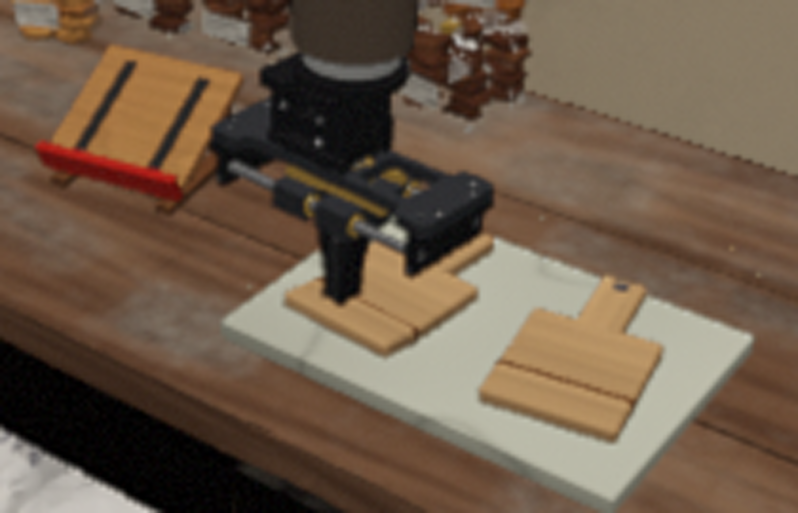

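The closed fingers hang about 13 mm above the plain end of the left board, at crop pixel (343,300). I'll lower slowly from here.

apply_moves([
  [[0.007,0,0],[0,0,0]],
  [[0.007,0,0],[0,0,0]],
  [[0.007,0,0],[0,0,0]],
  [[0.005,0,0],[0,0,0]],
  [[0.003,0,0],[0,0,0]],
])

```text
time: 3.78
position: [0.4205, -0.1149, 0.0428]
ee_rot: [0.037, -0.706, 0.037, 0.706]
force: [0.1, -0.6, 0.2]
width: 0.0006
```

apply_moves([
  [[0.003,0,0],[0,0,0]],
  [[0.002,0,0],[0,0,0]],
])

```text
time: 4.03
position: [0.4206, -0.1149, 0.0413]
ee_rot: [0.037, -0.706, 0.037, 0.706]
force: [0.5, -1.0, -0.6]
width: 0.0003
```

apply_moves([
  [[0.002,0,0],[0,0,0]],
  [[0.002,0,0],[0,0,0]],
])

```text
time: 4.28
position: [0.4206, -0.1149, 0.0401]
ee_rot: [-0.037, 0.706, -0.037, -0.706]
force: [-0.1, -0.2, -0.3]
width: 0.0004
```

apply_moves([
  [[0.002,0,0],[0,0,0]],
  [[0.002,0,0],[0,0,0]],
])

```text
time: 4.53
position: [0.4206, -0.1149, 0.0389]
ee_rot: [-0.037, 0.706, -0.037, -0.706]
force: [-0.8, 0.4, -0.5]
width: 0.0004
```

apply_moves([
  [[0.002,0,0],[0,0,0]],
  [[0.002,0,0],[0,0,0]],
])

```text
time: 4.78
position: [0.4204, -0.115, 0.0378]
ee_rot: [0.037, -0.706, 0.037, 0.706]
force: [-2.3, 0.4, 2.9]
width: 0.0003
```

apply_moves([
  [[0.002,0,0],[0,0,0]],
  [[0.002,0,0],[0,0,0]],
])

```text
time: 5.03
position: [0.42, -0.115, 0.0365]
ee_rot: [0.037, -0.706, 0.037, 0.707]
force: [-2.0, 0.1, 3.0]
width: 0.0001
```

Contact came at about 38 mm, and the force stays near 3 N while the fingers keep sinking. The board is rocking, so I'll continue.

apply_moves([
  [[0.002,0,0],[0,0,0]],
  [[0.002,0,0],[0,0,0]],
])

```text
time: 5.28
position: [0.4202, -0.115, 0.0352]
ee_rot: [0.037, -0.706, 0.037, 0.706]
force: [-2.7, -0.3, 2.8]
width: 0.0005
```

apply_moves([
  [[0.002,0,0],[0,0,0]],
  [[0.002,0,0],[0,0,0]],
])

```text
time: 5.52
position: [0.4201, -0.115, 0.0344]
ee_rot: [0.037, -0.706, 0.037, 0.707]
force: [-4.5, 1.7, 10.7]
width: 0.0002
```

```bash
python3 -c "
from h import *
todo((.4207,-.1152,.033),rotT(-5.84))
p,d=cams.read_camera('scene');cv2.imwrite('pics/b.png',cv2.resize(p[165:300,205:415],None,fx=3.8,fy=3.8,interpolation=cv2.INTER_CUBIC))"
```

```text
t 5.53 pos [ 0.4201 -0.115   0.0344] F [-4.45  1.74 10.7 ] w 0.0002
shift frac [ 0.0046  0.0004 -0.0019] turn frac [-0.0008  0.0004 -0.0001] j [ 0.11  0.32 -0.68  0.   -0.57  1.36]
```

View pics/b.png

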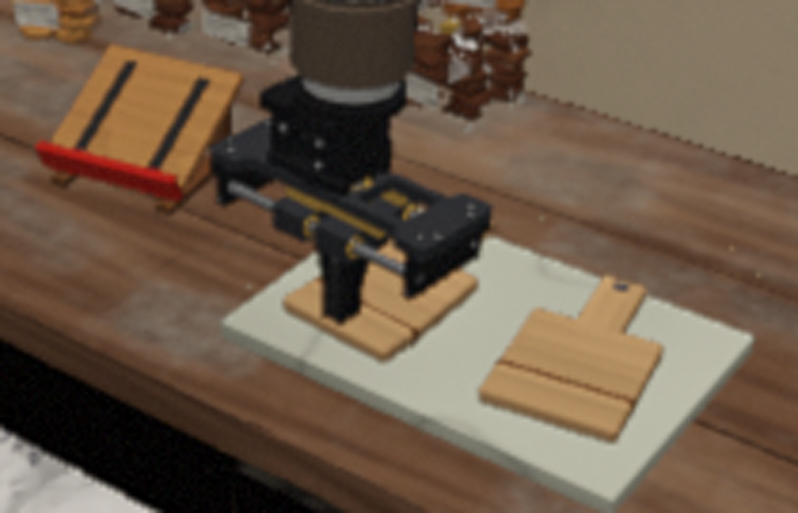

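The force rose at 34.4 mm, so the board is fully tipped. I'll ease off half a millimetre and hold it there.

apply_moves([
  [[-0.0015,0,0],[0,0,0]],
  [[0,0,0],[0,0,0]],
  [[0,0,0],[0,0,0]],
  [[0,0,0],[0,0,0]],
  [[0,0,0],[0,0,0]],
])

```text
time: 6.2
position: [0.4202, -0.115, 0.0345]
ee_rot: [0.037, -0.706, 0.037, 0.706]
force: [-3.1, -0.6, 4.9]
width: 0.0003
```

```bash
python3 -c "
from h import *
todo((.4207,-.1152,.033),rotT(-5.84))
p,d=cams.read_camera('top');cv2.imwrite('pics/c.png',cv2.resize(p[160:270,270:400],None,fx=5,fy=5,interpolation=cv2.INTER_CUBIC))"
```

```text
t 6.2 pos [ 0.4202 -0.115   0.0345] F [-3.11 -0.63  4.93] w 0.0003
shift frac [ 0.005   0.0004 -0.0017] turn frac [-0.0009  0.0003 -0.    ] j [ 0.11  0.32 -0.68 -0.   -0.57  1.36]
```

View pics/c.png

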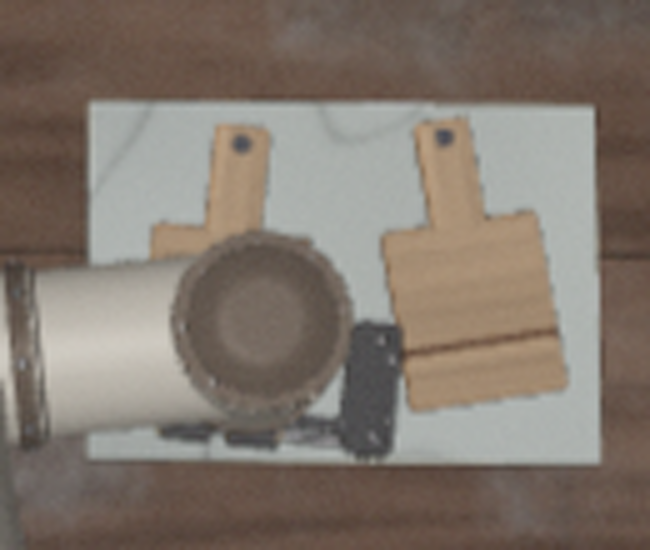

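```bash
python3 -c "
from h import *
p,d=cams.read_camera('top');Y=cloud('top',d)
a=np.radians(-5.84);ax=np.array([np.cos(a),np.sin(a)]);ay=np.array([-ax[1],ax[0]])
e=Y[...,:2]-np.array((.4645,-.1197));x=e@ax;y=e@ay;m=(x>.065)&(x<.11)&(abs(y)<.012)&(Y[...,2]<.1)
print(m.sum(),Y[...,2][m].mean(),np.polyfit(x[m],Y[...,2][m],1))
todo((.4207,-.1152,.033),rotT(-5.84))"
```

```text
123 0.04824868576363208 [0.14020525 0.03600848]
t 6.3 pos [ 0.4202 -0.115   0.0345] F [-3.43 -0.53  5.02] w 0.0006
shift frac [ 0.0051  0.0005 -0.0016] turn frac [-0.0009  0.0002 -0.    ] j [ 0.11  0.32 -0.68 -0.   -0.57  1.36]
```

apply_moves([
  [[0,0,0],[0,0,0]],
  [[0,0,0],[0,0,0]],
  [[0,0,0],[0,0,0]],
  [[0,0,0],[0,0,0]],
  [[0,0,0],[0,0,0]],
])

```text
time: 6.92
position: [0.4211, -0.1149, 0.0347]
ee_rot: [-0.037, 0.707, -0.037, -0.706]
force: [-0.6, -0.3, 2.4]
width: 0.0007
```

The handle rose 12.5 mm with an 8° tilt, so the left board is warped. It was held for about 1.4 s; now I'll release it slowly.

apply_moves([
  [[-0.004,0,0],[0,0,0]],
  [[-0.004,0,0],[0,0,0]],
  [[-0.004,0,0],[0,0,0]],
  [[-0.005,0,0],[0,0,0]],
  [[-0.008,0,0],[0,0,0]],
])

```text
time: 7.55
position: [0.42, -0.1149, 0.0419]
ee_rot: [0.037, -0.706, 0.037, 0.707]
force: [0.7, 0.2, -0.4]
width: 0.0007
```

apply_moves([
  [[-0.03,0,0],[0,0,0]],
  [[-0.1,0,0],[0,0,0]],
  [[-0.1,0.01,-0.05],[0,0,0]],
  [[0,0.01,-0.1],[0,0,0]],
  [[0,0,0],[0,0,0]],
], grip=0.4)

```text
time: 8.18
position: [0.4666, -0.1258, 0.112]
ee_rot: [-0.037, 0.707, -0.037, -0.705]
force: [-0.8, -1.1, -0.8]
width: 0.0423
```

```bash
python3 -c "
from h import *
todo((.549,-.1283,.06),rotT(-5.84))
p,d=cams.read_camera('scene');cv2.imwrite('pics/d.png',cv2.resize(p[165:300,205:415],None,fx=3.8,fy=3.8,interpolation=cv2.INTER_CUBIC))
p,d=cams.read_camera('top');cv2.imwrite('pics/e.png',cv2.resize(p[160:270,180:400],None,fx=3.6,fy=3.6,interpolation=cv2.INTER_CUBIC))"
```

```text
t 8.18 pos [ 0.4666 -0.1258  0.112 ] F [-0.76 -1.14 -0.77] w 0.0423
shift frac [ 0.1741 -0.0204 -0.2737] turn frac [-0.001  -0.0008  0.0001] j [ 0.07  0.26 -0.49  0.   -0.82  1.39]
```

View pics/d.png

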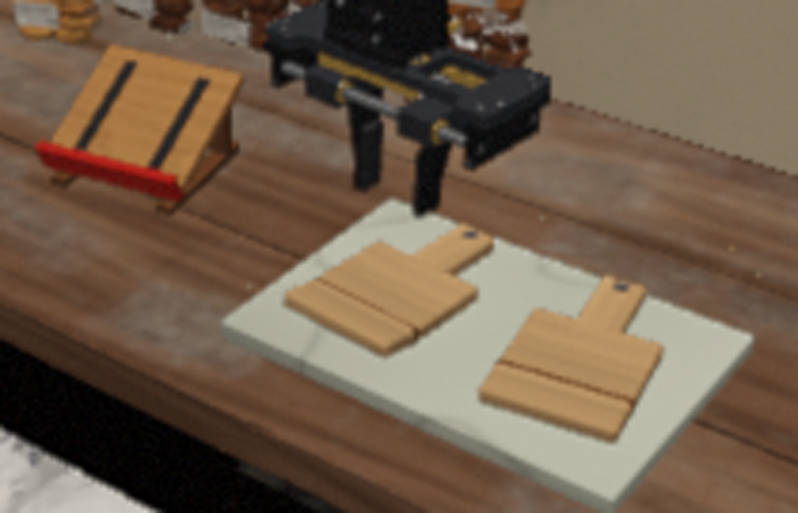

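View pics/e.png

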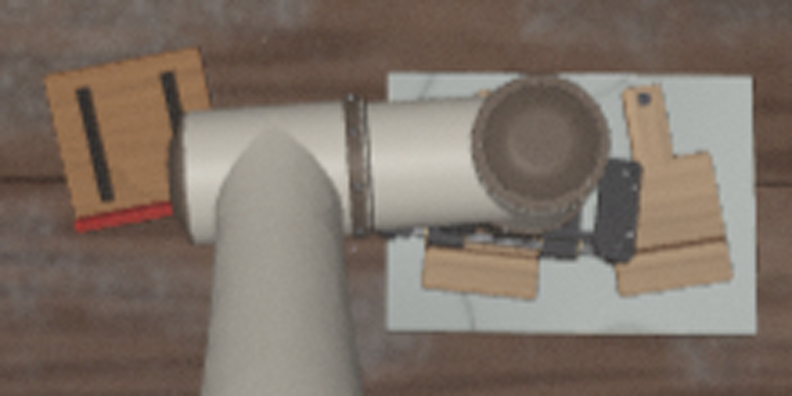

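The warped board fell back and lies where it was, with its hole still at crop (470,234). Now I'll move over its handle.

apply_moves([
  [[0.01,-0.005,-0.07],[0,0,0]],
  [[0.03,-0.005,-0.07],[0,0,0]],
  [[0.04,-0.005,-0.07],[0,0,0]],
  [[0.04,-0.005,-0.063],[0,0,0]],
  [[0.05,0,0],[0,0,0]],
])

```text
time: 8.9
position: [0.5468, -0.128, 0.0594]
ee_rot: [0.037, -0.706, 0.037, 0.706]
force: [-0.3, -0.1, -1.1]
width: 0.061
```

```bash
python3 -c "
from h import *
p,d=cams.read_camera('scene');cv2.imwrite('pics/f.png',cv2.resize(p[165:300,205:415],None,fx=3.8,fy=3.8,interpolation=cv2.INTER_CUBIC))
todo((.549,-.1283,.023),rotT(-5.84))"
```

```text
t 8.95 pos [ 0.544  -0.1279  0.057 ] F [-0.95 -0.27 -0.8 ] w 0.0606
shift frac [ 0.1131 -0.0004 -0.0172] turn frac [-0.0012  0.0019  0.    ] j [ 0.06  0.45 -0.36 -0.   -0.77  1.41]
```

View pics/f.png

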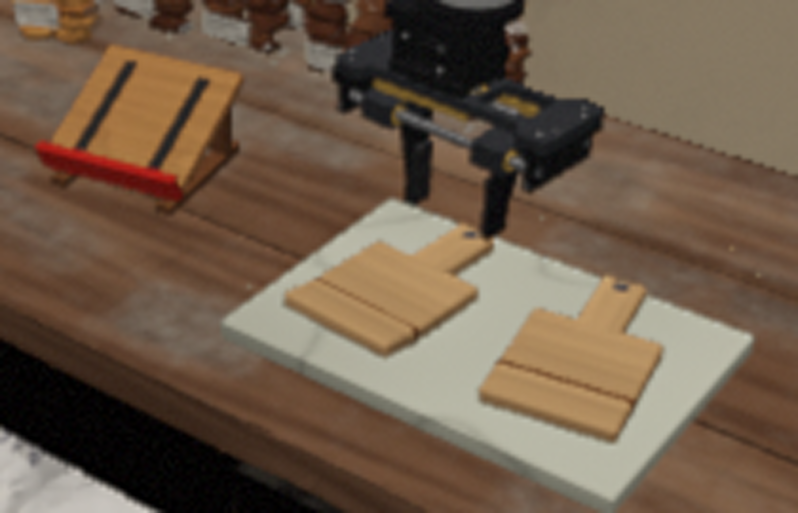

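apply_moves([
  [[0.035,0,-0.012],[0,0,0]],
  [[0.03,0,0],[0,0,0]],
  [[0.015,0,0],[0,0,0]],
  [[0.01,0,0],[0,0,0]],
  [[0.006,0,0],[0,0,0]],
])

```text
time: 9.57
position: [0.5504, -0.1286, 0.0313]
ee_rot: [-0.037, 0.706, -0.037, -0.706]
force: [-0.1, 0.8, 0.9]
width: 0.0609
```

```bash
python3 -c "
from h import *
p,d=cams.read_camera('scene');cv2.imwrite('pics/g.png',cv2.resize(p[165:300,205:415],None,fx=3.8,fy=3.8,interpolation=cv2.INTER_CUBIC))
todo((.549,-.1283,.023),rotT(-5.84))"
```

```text
t 9.62 pos [ 0.5503 -0.1285  0.0312] F [-0.07 -0.15 -0.76] w 0.0609
shift frac [ 0.0272 -0.0004  0.0045] turn frac [-0.0009  0.      0.    ] j [ 0.06  0.49 -0.37 -0.   -0.71  1.41]
```

View pics/g.png

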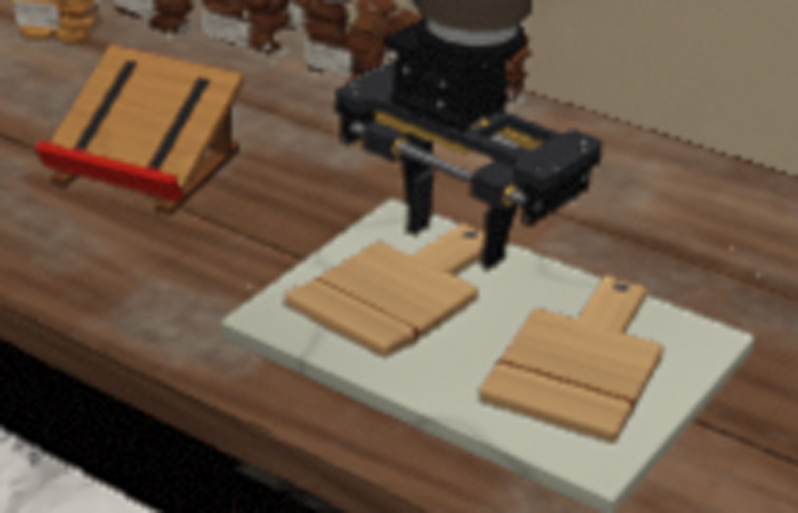

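The fingers straddle the handle, with tips at crop (418,232) and (494,264). I'll lower about 8 mm more and then close.

apply_moves([
  [[0.01,0,0.004],[0,0,0]],
  [[0.007,0,0],[0,0,0]],
  [[0.005,0,0],[0,0,0]],
  [[0.003,0,0],[0,0,0]],
  [[0,0,0],[0,0,0]],
])

```text
time: 10.25
position: [0.5492, -0.1284, 0.0238]
ee_rot: [0.037, -0.706, 0.037, 0.706]
force: [-0.4, 0.8, -0.1]
width: 0.0606
```

apply_moves([
  [[0,0,0],[0,0,0]],
  [[0,0,0],[0,0,0]],
  [[0,0,0],[0,0,0]],
  [[0,0,0],[0,0,0]],
  [[0,0,0],[0,0,0]],
], grip=-1)

```text
time: 10.88
position: [0.5492, -0.1285, 0.0239]
ee_rot: [-0.037, 0.706, -0.037, -0.706]
force: [-0.6, -1.2, 0.6]
width: 0.0337
```

```bash
python3 -c "
from h import *
todo((.549,-.1283,.023),rotT(-5.84))"
```

```text
t 10.88 pos [ 0.5492 -0.1285  0.0239] F [-0.6  -1.17  0.64] w 0.0337
shift frac [ 0.0028 -0.0006  0.0008] turn frac [-0.0008 -0.     -0.    ] j [ 0.06  0.5  -0.38  0.   -0.69  1.41]
```

apply_moves([
  [[-0.01,0,0],[0,0,0]],
  [[-0.02,0,0],[0,0,0]],
  [[-0.03,0,0],[0,0,0]],
  [[-0.05,0,0],[0,0,0]],
  [[-0.06,0,0],[0,0,0]],
])

```text
time: 11.5
position: [0.5492, -0.1284, 0.076]
ee_rot: [-0.037, 0.706, -0.037, -0.706]
force: [0.0, -0.1, -2.9]
width: 0.0335
```

apply_moves([
  [[-0.08,0,0],[0,0,0]],
  [[-0.1,0,0],[0,0,0]],
  [[-0.1,0,0],[0,0,0]],
  [[-0.08,0,0],[0,0,0]],
  [[-0.03,0,0],[0,0,0]],
])

```text
time: 12.12
position: [0.5499, -0.1284, 0.1944]
ee_rot: [-0.037, 0.708, -0.037, -0.705]
force: [0.1, 0.1, -2.3]
width: 0.0339
```

```bash
python3 -c "
from h import *
p,d=cams.read_camera('scene');cv2.imwrite('pics/i.png',cv2.resize(p[105:300,150:415],None,fx=3,fy=3,interpolation=cv2.INTER_CUBIC))
todo((.549,-.1283,.19),rotT(11,25))"
```

```text
t 12.18 pos [ 0.55   -0.1285  0.1945] F [ 0.26 -0.45 -1.37] w 0.0335
shift frac [ 0.015  -0.0003  0.0033] turn frac [-0.0928  0.1365 -0.0207] j [ 0.06  0.3  -0.19  0.   -1.08  1.41]
```

View pics/i.png

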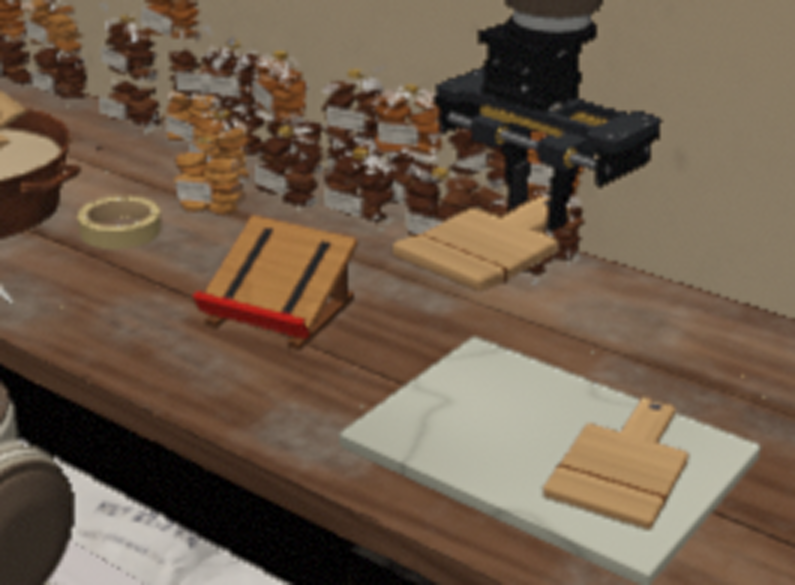

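The board is held level with no slip. Next I'll turn the tool to the stand's yaw and slope.

apply_moves([
  [[0,0,0],[-0.023,0.034,-0.005]],
  [[0,0,0],[-0.023,0.034,-0.005]],
  [[0,0,0],[-0.023,0.034,-0.005]],
  [[0,0,0],[-0.023,0.034,-0.005]],
  [[0,0,0],[0,0,0]],
])

```text
time: 12.8
position: [0.5467, -0.1288, 0.1905]
ee_rot: [0.05, 0.837, 0.079, -0.539]
force: [0.8, 0.8, -1.8]
width: 0.0335
```

```bash
cat > tgt.py <<'E'
from h import *
import sys
def T(along=.0,up=.03,o=(.515,.164),yaw=11.,lat=0.):
    a=np.radians(25);ex=np.array([np.cos(a),0,np.sin(a)]);n=np.array([-np.sin(a),0,np.cos(a)])
    C_=np.array([.0168,lat,.0600])+along*ex+up*n+.085*ex-.0031*n
    p=R.from_euler('z',yaw,degrees=True).apply(C_)+np.r_[o,0];return p
if __name__=="__main__":
    al,up=map(float,sys.argv[1:3]);p=T(al,up);print(p.round(4));todo(p,rotT(11,25))
E
python3 tgt.py .006 .05
```

```text
[0.593  0.1792 0.141 ]
t 12.8 pos [ 0.5467 -0.1288  0.1905] F [ 0.84  0.76 -1.77] w 0.0335
shift frac [ 0.2929 -0.9798 -0.2427] turn frac [-0.0018  0.0033 -0.0003] j [ 0.01  0.14 -0.44 -0.13 -0.57  1.84]
```

apply_moves([
  [[0,-0.08,-0.02],[0,0,0]],
  [[0,-0.14,-0.035],[0,0,0]],
  [[0,-0.14,-0.035],[0,0,0]],
  [[0,-0.14,-0.035],[0,0,0]],
  [[0,-0.14,-0.035],[0,0,0]],
])

```text
time: 13.42
position: [0.5563, 0.0701, 0.2118]
ee_rot: [0.051, 0.838, 0.078, -0.538]
force: [0.6, -0.6, -1.9]
width: 0.0339
```

apply_moves([
  [[0,-0.14,-0.035],[0,0,0]],
  [[0.03,-0.12,-0.03],[0,0,0]],
  [[0.05,-0.06,-0.015],[0,0,0]],
  [[0.05,-0.02,0],[0,0,0]],
  [[0,0,0],[0,0,0]],
])

```text
time: 14.05
position: [0.5741, 0.1759, 0.1844]
ee_rot: [0.052, 0.837, 0.078, -0.539]
force: [-0.4, -0.6, -1.6]
width: 0.0334
```

```bash
python3 tgt.py .006 .05
```

```text
[0.593  0.1792 0.141 ]
t 14.05 pos [0.5741 0.1759 0.1844] F [-0.45 -0.61 -1.56] w 0.0334
shift frac [0.1584 0.0008 0.0016] turn frac [-0.0006  0.0032 -0.0014] j [ 0.64  0.19 -0.6   0.45 -0.43  0.74]
```

apply_moves([
  [[0.04,0,0],[0,0.003,-0.001]],
  [[0.04,0,0],[0,0,0]],
  [[0.04,0,0],[0,0,0]],
  [[0.035,0,0],[0,0,0]],
  [[0,0,0],[0,0,0]],
])

```text
time: 14.68
position: [0.5937, 0.1787, 0.1438]
ee_rot: [0.05, 0.84, 0.08, -0.534]
force: [-0.0, 0.0, -1.5]
width: 0.0337
```

```bash
python3 tgt.py .006 .03; python3 -c "
from h import *
p,d=cams.read_camera('scene');cv2.imwrite('pics/j.png',cv2.resize(p[120:240,170:320],None,fx=5,fy=5,interpolation=cv2.INTER_CUBIC))
p,d=cams.read_camera('top');cv2.imwrite('pics/k.png',cv2.resize(p[150:250,160:300],None,fx=5,fy=5,interpolation=cv2.INTER_CUBIC))"
```

```text
[0.6013 0.1808 0.1228]
t 14.68 pos [0.5937 0.1787 0.1438] F [-0.04  0.04 -1.49] w 0.0337
shift frac [ 0.0744 -0.002   0.006 ] turn frac [-0.0011 -0.0007 -0.0001] j [ 0.58  0.27 -0.68  0.64 -0.27  0.58]
```

View pics/j.png

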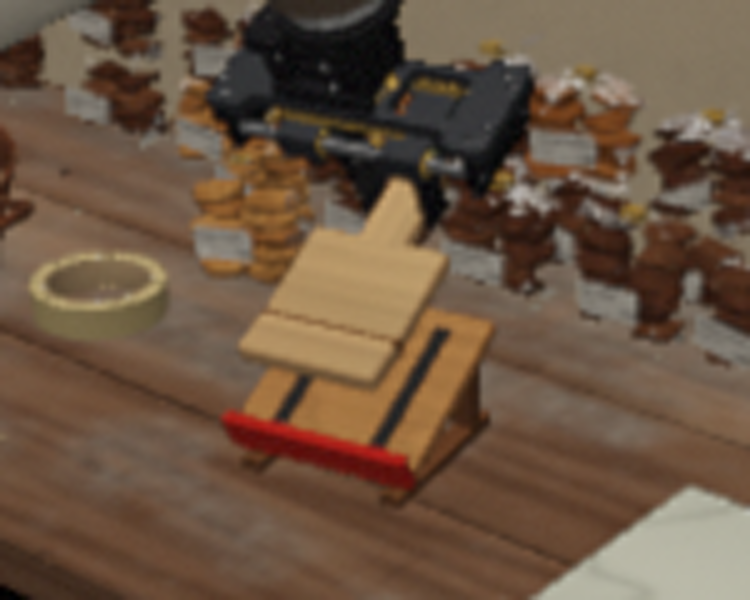

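View pics/k.png

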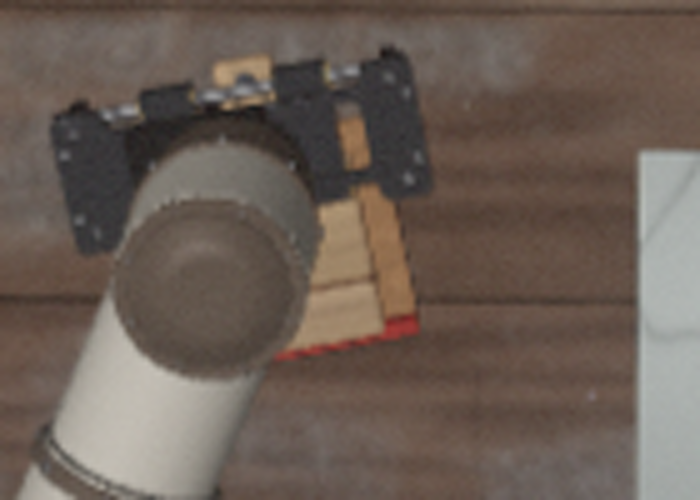

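```bash
cat > kin.py <<'E'
from h import *
from scipy.optimize import least_squares
S=[((.3585,.1208,.1924),(.76,-.02,-.59),0),((.4204,-.1138,.1173),(.11,.18,-.59),0),((.42,-.115,.0509),(.11,.29,-.66),0),
((.4201,-.115,.0344),(.11,.32,-.68),0),((.4666,-.1258,.112),(.07,.26,-.49),0),((.544,-.1279,.057),(.06,.45,-.36),0),((.5503,-.1285,.0312),(.06,.49,-.37),0),
((.55,-.1285,.1945),(.06,.30,-.19),0),((.2413,.5759,.2214),(1.4326,.3856,.0066),0),((.5467,-.1288,.1905),(.01,.14,-.44),1),((.5741,.1759,.1844),(.64,.19,-.60),1),((.5937,.1787,.1438),(.58,.27,-.68),1)]
Rt=rotT(11,25)
def wc(p,k,j): 
    d,a0,h,L2,L3=p[:5];ph=j[1]-j[2]
    r=a0+L2*np.sin(j[1])+L3*np.cos(ph);z=h+L2*np.cos(j[1])-L3*np.sin(ph)
    c,s=np.cos(j[0]),np.sin(j[0]);return np.array([r*c+d*s,r*s-d*c,z])
def f(p):
    o=[]
    for P,j,k in S:
        tx=Rt[:,0] if k else np.array([0,0,-1.]);o+=list(wc(p,k,j)+p[5]*tx-P)
    return np.array(o)
r=least_squares(f,[.16,0,.3,.3,.35,.25]);print(r.x.round(3),"rms",np.sqrt((r.fun**2).mean()))
p=r.x
def ik(pos,Rt):
    w=np.array(pos)-p[5]*Rt[:,0]
    j=least_squares(lambda j:wc(p,0,j)-w,[.5,.3,-.6]).x;ph=j[1]-j[2]
    fd=np.array([np.cos(ph)*np.cos(j[0]),np.cos(ph)*np.sin(j[0]),-np.sin(ph)])
    return j,np.arccos(fd@Rt[:,0])
if __name__=="__main__":
    from tgt import T
    for P,j,k in S[-3:]: print(ik(P,Rt),j)
    for up in(.05,.04,.03,.02,.01,0): print(up,*ik(T(.006,up),Rt))
    for pt in(25,22,20,18,15,12): print("pitch",pt,ik(T(.006,0),rotT(11,pt))[1])
E
python3 kin.py
```

```text
[0.154 0.041 0.187 0.576 0.365 0.376] rms 0.01705572381497937
(array([-0.01230521,  0.11618578, -0.55795698]), np.float64(0.47554356951312027)) (0.01, 0.14, -0.44)
(array([ 0.69115907,  0.1591661 , -0.52450284]), np.float64(0.5352874065444013)) (0.64, 0.19, -0.6)
(array([ 0.6673266 ,  0.24551182, -0.55190499]), np.float64(0.42507950114435594)) (0.58, 0.27, -0.68)
0.05 [ 0.66916245  0.24889296 -0.55782683] 0.41749186819908973
0.04 [ 0.6647424   0.26868994 -0.56270129] 0.3945016498309455
0.03 [ 0.66040407  0.28868112 -0.56702521] 0.37214555306933716
0.02 [ 0.65614519  0.30884749 -0.57079415] 0.3504848310379432
0.01 [ 0.6519636   0.32916988 -0.57400416] 0.32958699815503917
0 [ 0.64785717  0.34962903 -0.57665184] 0.3095267154729752
pitch 25 0.3095267154729752
pitch 22 0.3732132940436003
pitch 20 0.4210586438200889
pitch 18 0.4712209558974559
pitch 15 0.5487510110088405
pitch 12 0.6274377796019905
```

```bash
cat > kin.py <<'E'
from h import *
from scipy.optimize import least_squares
S=[((.3585,.1208,.1924),(.76,-.02,-.59,0,-1.0),0),((.4204,-.1138,.1173),(.11,.18,-.59,0,-.81),0),((.42,-.115,.0509),(.11,.29,-.66,0,-.62),0),
((.4201,-.115,.0344),(.11,.32,-.68,0,-.57),0),((.4666,-.1258,.112),(.07,.26,-.49,0,-.82),0),((.544,-.1279,.057),(.06,.45,-.36,0,-.77),0),((.5503,-.1285,.0312),(.06,.49,-.37,0,-.71),0),
((.55,-.1285,.1945),(.06,.30,-.19,0,-1.08),0),((.2413,.5759,.2214),(1.4326,.3856,.0066,0,-1.194),0),((.5467,-.1288,.1905),(.01,.14,-.44,-.13,-.57),1),((.5741,.1759,.1844),(.64,.19,-.60,.45,-.43),1),((.5937,.1787,.1438),(.58,.27,-.68,.64,-.27),1)]
Rt=rotT(11,25)
def fk(p,j,s4=1):
    d,a0,h,L2,L3,Lt,e,g=p
    # forearm frame: X along forearm (pitch phi below horizontal), Y left
    ph=j[1]-j[2]
    Rz=R.from_euler('z',j[0]);F=Rz*R.from_euler('y',ph)*R.from_euler('x',s4*j[3])
    G=F*R.from_euler('y',-j[4])
    w=Rz.apply([a0+L2*np.sin(j[1]),-g,h+L2*np.cos(j[1])])+F.apply([L3,-d,0])
    tx=G.apply([1,0,0]);return w+Lt*tx+G.apply([0,0,e]),tx
def f(p,s4):
    o=[]
    for P,j,k in S:
        q,tx=fk(p,j,s4);o+=list(q-P)+list(.1*(tx-(Rt[:,0] if k else np.array([0,0,-1.]))))
    return np.array(o)
best=None
for s4 in(1,-1):
    r=least_squares(lambda p:f(p,s4),[.1,0,.3,.3,.35,.25,0,.05]);print(s4,r.x.round(3),"rms",np.sqrt((r.fun**2).mean()))
    if best is None or r.cost<best[0]: best=(r.cost,r.x,s4)
_,p,s4=best
def ik(pos,Rt,j0=(.58,.27,-.68,.64,-.27)):
    r=least_squares(lambda j:np.r_[fk(p,j,s4)[0]-pos,.3*(fk(p,j,s4)[1]-Rt[:,0])],j0);return r.x.round(3),round(r.cost,8)
if __name__=="__main__":
    from tgt import T
    j=None
    for up in(.05,.04,.03,.02,.01,0):
        x=ik(T(.006,up),Rt,j if j is not None else (.58,.27,-.68,.64,-.27));j=x[0];print(up,x)
    for pt in(25,22,20,18,15,12): print("pitch",pt,ik(T(.006,0),rotT(11,pt)))
E
python3 kin.py
```

```text
1 [-0.195 -0.047  0.135  0.542  0.427  0.261  0.054  0.355] rms 0.010556270692953005
-1 [ 0.167  0.002  0.155  0.567  0.424  0.302 -0.003 -0.007] rms 0.0011343839837471927
0.05 (array([ 0.579,  0.265, -0.691,  0.667, -0.261]), np.float64(0.0))
0.04 (array([ 0.558,  0.282, -0.713,  0.747, -0.224]), np.float64(0.0))
0.03 (array([ 0.525,  0.297, -0.741,  0.87 , -0.182]), np.float64(0.0))
0.02 (array([ 0.459,  0.309, -0.782,  1.102, -0.125]), np.float64(0.0))
0.01 (array([ 0.296,  0.321, -0.817,  1.611, -0.044]), np.float64(0.0))
0 (array([ 0.113,  0.344, -0.767,  2.206,  0.041]), np.float64(0.0))
pitch 25 (array([ 0.113,  0.344, -0.767,  2.206,  0.041]), np.float64(0.0))
pitch 22 (array([ 0.567,  0.371, -0.63 ,  0.587, -0.251]), np.float64(0.0))
pitch 20 (array([ 0.587,  0.384, -0.545,  0.403, -0.343]), np.float64(0.0))
pitch 18 (array([ 0.591,  0.396, -0.482,  0.299, -0.419]), np.float64(0.0))
pitch 15 (array([ 0.586,  0.413, -0.405,  0.202, -0.519]), np.float64(0.0))
pitch 12 (array([ 0.579,  0.432, -0.338,  0.137, -0.611]), np.float64(0.0))
```

A kinematic fit to my readings (1 mm rms) shows that joint 5 would leave its range before the board seats, if the tool stays square to the 25° slope. It's reachable with the tool leaning only about 18°. So I'll set the board back on the slab and re-grip it with the tool tilted 7° the other way, so that a board at 25° means a tool at 18°.

apply_moves([
  [[-0.06,0,0],[0,0,0]],
  [[-0.09,0,0],[0,0,0]],
  [[-0.08,0.02,0],[0,0,0]],
  [[0,0.08,0.02],[0,0,0]],
  [[0,0.14,0.035],[0,0,0]],
])

```text
time: 15.4
position: [0.5639, 0.1008, 0.2012]
ee_rot: [0.05, 0.841, 0.082, -0.532]
force: [0.6, -0.6, -1.7]
width: 0.0335
```

apply_moves([
  [[0,0.14,0.035],[0,0,0]],
  [[0,0.14,0.035],[0,0,0]],
  [[0,0.14,0.035],[0,0,0]],
  [[0,0.14,0.035],[0,0,0]],
  [[0,0.1,0.025],[0,0,0]],
])

```text
time: 16.02
position: [0.5572, -0.1037, 0.1789]
ee_rot: [0.049, 0.841, 0.081, -0.533]
force: [-0.1, -0.2, -1.5]
width: 0.034
```

apply_moves([
  [[0,0.06,0],[0,0,0]],
  [[0,0,0],[0.023,-0.034,0.005]],
  [[0,0,0],[0.023,-0.034,0.005]],
  [[0,0,0],[0.023,-0.034,0.005]],
  [[0,0,0],[0.023,-0.034,0.005]],
])

```text
time: 16.65
position: [0.561, -0.1197, 0.1792]
ee_rot: [-0.039, 0.709, -0.035, -0.703]
force: [-0.2, 0.5, -2.0]
width: 0.0338
```

```bash
python3 -c "
from h import *
todo((.549,-.1283,.05),rotT(-5.84,0))
p,d=cams.read_camera('scene');cv2.imwrite('pics/l.png',cv2.resize(p[105:300,150:415],None,fx=3,fy=3,interpolation=cv2.INTER_CUBIC))"
```

```text
t 16.65 pos [ 0.561  -0.1197  0.1792] F [-0.17  0.47 -2.05] w 0.0338
shift frac [0.4303 0.0352 0.0397] turn frac [-0.001  -0.0023  0.0019] j [ 0.07  0.33 -0.19 -0.01 -1.04  1.4 ]
```

View pics/l.png

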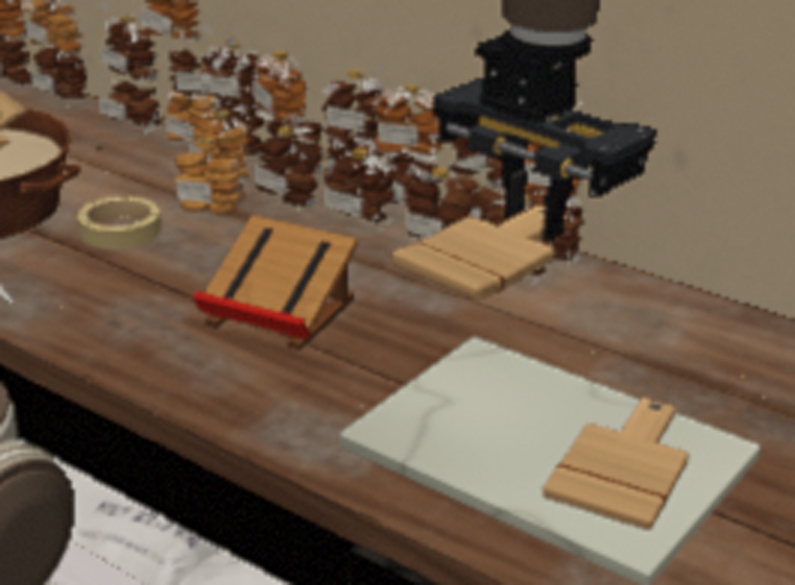

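The board is still level in the grip. Lowering it to its old spot.

apply_moves([
  [[0.06,0.018,0.02],[-0.001,-0.002,0.002]],
  [[0.1,0.018,0.02],[0,0,0]],
  [[0.1,0,0],[0,0,0]],
  [[0.1,0,0],[0,0,0]],
  [[0.07,0,0],[0,0,0]],
])

```text
time: 17.32
position: [0.5479, -0.1295, 0.0482]
ee_rot: [-0.035, 0.707, -0.035, -0.705]
force: [0.3, 0.3, -1.5]
width: 0.0335
```

```bash
python3 -c "
from h import *
todo((.549,-.1283,.024),rotT(-5.84,0))"
```

```text
t 17.32 pos [ 0.5479 -0.1295  0.0482] F [ 0.32  0.29 -1.55] w 0.0335
shift frac [ 0.0808 -0.0043 -0.0031] turn frac [ 0.0007 -0.001   0.    ] j [ 0.06  0.47 -0.36  0.   -0.74  1.41]
```

apply_moves([
  [[0.03,-0.004,-0.004],[0,-0.001,0]],
  [[0.02,0,0],[0,0,0]],
  [[0.015,0,0],[0,0,0]],
  [[0.008,0,0],[0,0,0]],
  [[0.003,0,0],[0,0,0]],
])

```text
time: 17.95
position: [0.5493, -0.1288, 0.0262]
ee_rot: [0.035, -0.706, 0.036, 0.706]
force: [0.1, 0.8, -0.8]
width: 0.0337
```

apply_moves([
  [[0.003,0,0],[0,0,0]],
  [[0,0,0],[0,0,0]],
])

```text
time: 18.2
position: [0.5492, -0.1288, 0.0251]
ee_rot: [0.035, -0.706, 0.036, 0.707]
force: [0.4, -0.5, -2.2]
width: 0.0335
```

apply_moves([
  [[0.003,0,0],[0,0,0]],
  [[0,0,0],[0,0,0]],
])

```text
time: 18.45
position: [0.5493, -0.1288, 0.0242]
ee_rot: [0.035, -0.706, 0.036, 0.707]
force: [0.4, 0.2, -1.6]
width: 0.0336
```

apply_moves([
  [[0.002,0,0],[0,0,0]],
  [[0,0,0],[0,0,0]],
])

```text
time: 18.7
position: [0.5494, -0.1288, 0.0238]
ee_rot: [0.035, -0.706, 0.036, 0.707]
force: [-1.1, -0.2, 1.8]
width: 0.0337
```

apply_moves([
  [[0,0,0],[0,0,0]],
  [[0,0,0],[0,0,0]],
  [[0,0,0],[0,0,0]],
  [[-0.004,0,0],[0,-0.02,0]],
  [[0,0,0],[0,-0.019,0]],
], grip=0.2)

```text
time: 19.32
position: [0.5492, -0.1287, 0.025]
ee_rot: [0.037, -0.661, 0.033, 0.749]
force: [0.4, 0.2, -0.1]
width: 0.0521
```

```bash
python3 -c "
from h import *
todo((.549,-.1283,.0245),rotT(-5.84,-7))
p,d=cams.read_camera('scene');cv2.imwrite('pics/m.png',cv2.resize(p[165:300,205:415],None,fx=3.8,fy=3.8,interpolation=cv2.INTER_CUBIC))"
```

```text
t 19.32 pos [ 0.5492 -0.1287  0.025 ] F [ 0.35  0.16 -0.1 ] w 0.0521
shift frac [ 0.0017 -0.0014  0.0005] turn frac [ 0.0006  0.001  -0.0003] j [ 0.05  0.55 -0.27 -0.02 -0.87  1.44]
```

View pics/m.png

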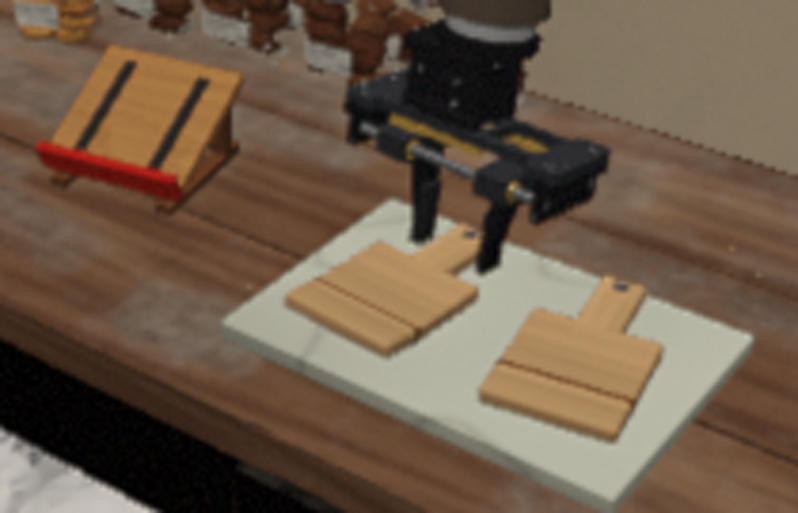

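The board is back flat on the slab and the fingers straddle the tilted handle. Closing.

apply_moves([
  [[0.002,0,0],[0,0,0]],
  [[0,0,0],[0,0,0]],
  [[0,0,0],[0,0,0]],
  [[0,0,0],[0,0,0]],
  [[0,0,0],[0,0,0]],
], grip=-1)

```text
time: 20.0
position: [0.5485, -0.1288, 0.0241]
ee_rot: [0.037, -0.661, 0.033, 0.749]
force: [-0.6, 0.0, 0.3]
width: 0.0335
```

apply_moves([
  [[-0.01,0,0],[0,0,0]],
  [[-0.02,0,0],[0,0,0]],
  [[-0.03,0,0],[0,0,0]],
  [[-0.05,0,0],[0,0,0]],
  [[-0.06,0,0],[0,0,0]],
])

```text
time: 20.62
position: [0.5557, -0.1294, 0.076]
ee_rot: [0.037, -0.661, 0.033, 0.748]
force: [-0.3, 0.4, -2.0]
width: 0.0336
```

apply_moves([
  [[-0.08,0,0],[0,0,0]],
  [[-0.1,0,0],[0,0,0]],
  [[-0.1,0,0],[0,0,0]],
  [[-0.08,0,0],[0,0,0]],
  [[-0.03,0,0],[0,0,0]],
])

```text
time: 21.25
position: [0.5707, -0.1308, 0.1934]
ee_rot: [0.037, -0.663, 0.033, 0.747]
force: [0.9, 1.2, -2.2]
width: 0.0335
```

```bash
python3 -c "
from h import *
p,d=cams.read_camera('scene');cv2.imwrite('pics/n.png',cv2.resize(p[105:300,150:415],None,fx=3,fy=3,interpolation=cv2.INTER_CUBIC))
todo((.549,-.1283,.19),rotT(11,18))"
```

```text
t 21.3 pos [ 0.5707 -0.1308  0.1935] F [ 1.1  -0.27 -1.02] w 0.0337
shift frac [ 0.0202 -0.001   0.0711] turn frac [-0.0932  0.1371 -0.0093] j [ 0.04  0.4  -0.04 -0.02 -1.25  1.43]
```

View pics/n.png

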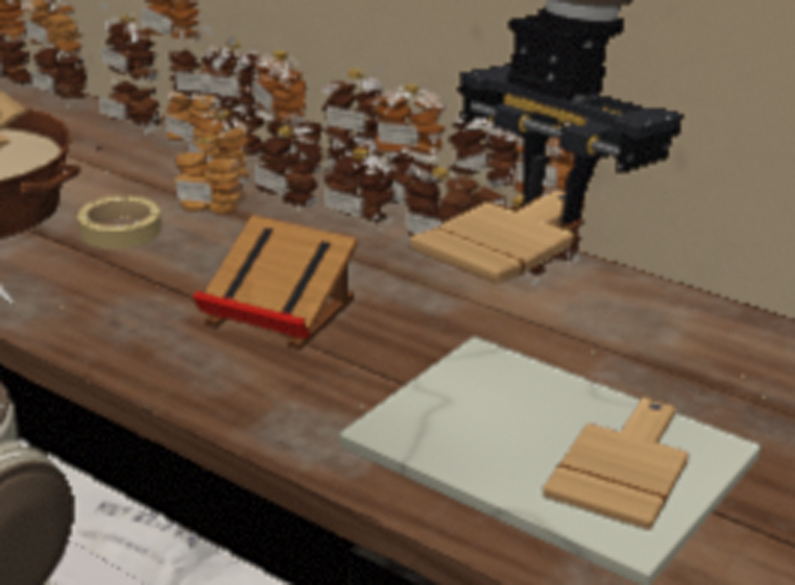

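apply_moves([
  [[0,0,0],[-0.023,0.034,-0.002]],
  [[0,0,0],[-0.023,0.034,-0.002]],
  [[0,0,0],[-0.023,0.034,-0.002]],
  [[0,0,0],[-0.023,0.034,-0.002]],
  [[0,0,0],[0,0,0]],
])

```text
time: 21.92
position: [0.567, -0.1309, 0.1897]
ee_rot: [0.055, 0.802, 0.075, -0.59]
force: [-0.0, -0.1, -1.3]
width: 0.0334
```

```bash
sed -i 's/rotT(11,25))$/rotT(11,18))/' tgt.py; python3 tgt.py .006 .05
```

```text
[0.593  0.1792 0.141 ]
t 21.93 pos [ 0.567  -0.1309  0.1897] F [-0.02 -0.14 -1.32] w 0.0334
shift frac [ 0.2368 -0.9998 -0.2155] turn frac [-0.0017  0.0038 -0.0008] j [ 0.02  0.21 -0.34 -0.07 -0.72  1.78]
```

apply_moves([
  [[0,-0.08,-0.015],[0,0,0]],
  [[0,-0.14,-0.03],[0,0,0]],
  [[0,-0.14,-0.03],[0,0,0]],
  [[0,-0.14,-0.03],[0,0,0]],
  [[0,-0.14,-0.03],[0,0,0]],
])

```text
time: 22.55
position: [0.572, 0.0667, 0.2023]
ee_rot: [0.056, 0.803, 0.074, -0.589]
force: [0.7, -0.0, -1.5]
width: 0.0337
```

apply_moves([
  [[0,-0.14,-0.03],[0,0,0]],
  [[0.02,-0.12,-0.025],[-0.002,0.004,-0.001]],
  [[0.05,-0.07,-0.015],[0,0,0]],
  [[0.05,-0.03,-0.01],[0,0,0]],
  [[0,0,0],[0,0,0]],
])

```text
time: 23.18
position: [0.5845, 0.1774, 0.1733]
ee_rot: [0.058, 0.805, 0.078, -0.585]
force: [-0.4, -0.3, -2.3]
width: 0.0334
```

```bash
python3 tgt.py .008 .03
```

```text
[0.6031 0.1811 0.1237]
t 23.18 pos [0.5845 0.1774 0.1733] F [-0.44 -0.28 -2.29] w 0.0334
shift frac [ 0.1767 -0.0007 -0.0088] turn frac [ 0.001  -0.     -0.0007] j [ 0.62  0.26 -0.43  0.23 -0.6   0.97]
```

apply_moves([
  [[0.04,0,0],[0,0,0]],
  [[0.06,0,-0.005],[0,0,0]],
  [[0.05,0,-0.003],[0,0,0]],
  [[0.025,0,0],[0,0,0]],
  [[0,0,0],[0,0,0]],
])

```text
time: 23.8
position: [0.6032, 0.1807, 0.1257]
ee_rot: [0.057, 0.806, 0.078, -0.584]
force: [0.8, 0.2, -1.8]
width: 0.0335
```

```bash
python3 tgt.py .008 .01; python3 -c "
from h import *
p,d=cams.read_camera('scene');cv2.imwrite('pics/o.png',cv2.resize(p[120:240,170:320],None,fx=5,fy=5,interpolation=cv2.INTER_CUBIC))
p,d=cams.read_camera('top');cv2.imwrite('pics/p.png',cv2.resize(p[150:250,160:300],None,fx=5,fy=5,interpolation=cv2.INTER_CUBIC))"
```

```text
[0.6114 0.1827 0.1056]
t 23.8 pos [0.6032 0.1807 0.1257] F [ 0.79  0.16 -1.77] w 0.0335
shift frac [ 0.0725 -0.0016 -0.0057] turn frac [ 0.0008 -0.001  -0.0003] j [ 0.6   0.34 -0.47  0.27 -0.48  0.94]
```

View pics/o.png

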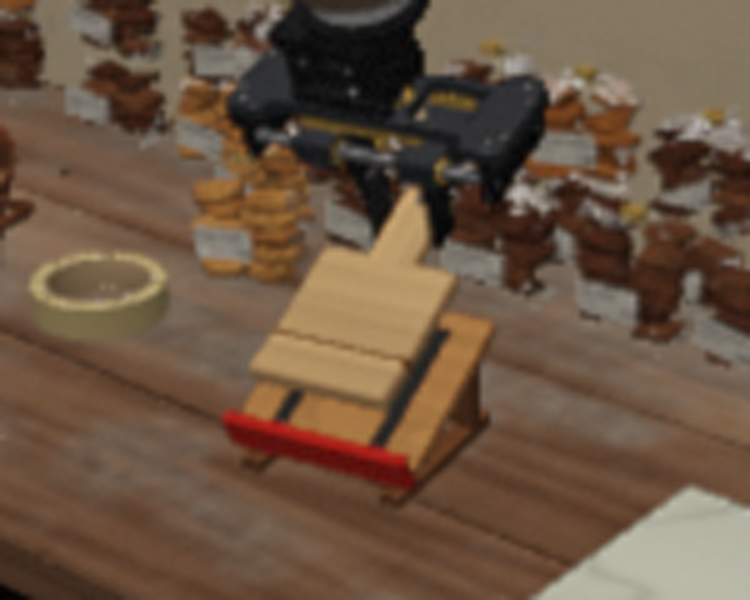

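View pics/p.png

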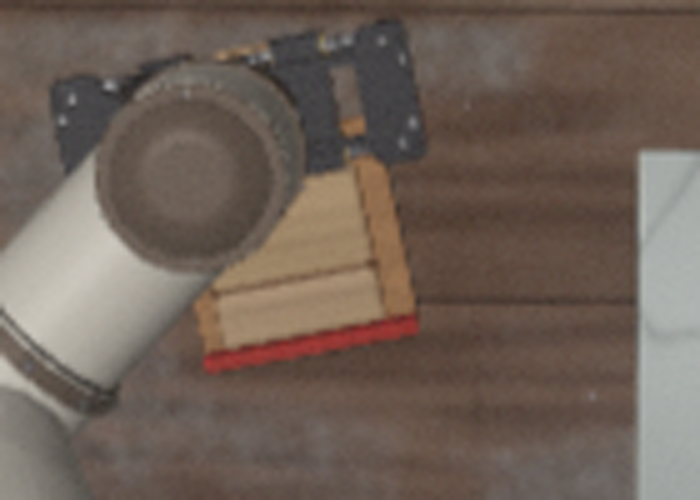

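The board is lined up over the stand: parallel to the lip, centred within a few mm, with its plain end just above the lip. Lowering slowly.

apply_moves([
  [[0.025,0,-0.002],[0,0,0]],
  [[0.02,0,-0.002],[0,0,0]],
  [[0.015,0,-0.002],[0,0,0]],
  [[0.008,0,0],[0,0,0]],
  [[0.004,0,0],[0,0,0]],
])

```text
time: 24.52
position: [0.6116, 0.1828, 0.1063]
ee_rot: [0.057, 0.806, 0.078, -0.583]
force: [-0.1, 0.1, -1.5]
width: 0.0334
```

```bash
python3 tgt.py .008 .0; python3 -c "
from h import *
p,d=cams.read_camera('scene');cv2.imwrite('pics/q.png',cv2.resize(p[120:240,170:320],None,fx=5,fy=5,interpolation=cv2.INTER_CUBIC))"
```

```text
[0.6155 0.1835 0.0965]
t 24.52 pos [0.6116 0.1828 0.1063] F [-0.11  0.13 -1.48] w 0.0334
shift frac [ 0.0351  0.0001 -0.0023] turn frac [ 0.0009 -0.0014 -0.0001] j [ 0.59  0.38 -0.48  0.29 -0.44  0.92]
```

View pics/q.png

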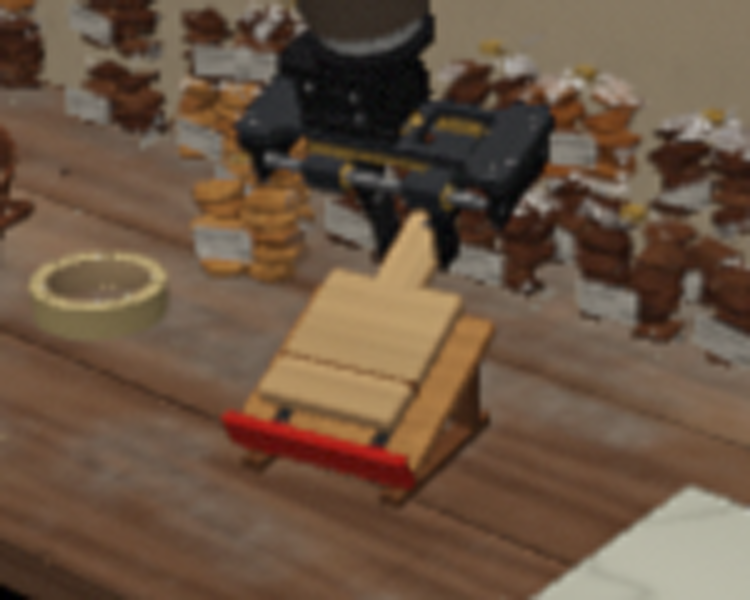

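apply_moves([
  [[0.008,0,-0.001],[0,0,0]],
  [[0.006,0,-0.001],[0,0,0]],
  [[0.004,0,0],[0,0,0]],
  [[0.003,0,0],[0,0,0]],
])

```text
time: 25.08
position: [0.6141, 0.1833, 0.1006]
ee_rot: [0.057, 0.807, 0.078, -0.583]
force: [0.4, -0.2, -1.6]
width: 0.0337
```

apply_moves([
  [[0.003,0,0],[0,0,0]],
  [[0.003,0,0],[0,0,0]],
])

```text
time: 25.32
position: [0.6147, 0.1835, 0.099]
ee_rot: [0.057, 0.807, 0.078, -0.583]
force: [-0.4, 0.3, -1.8]
width: 0.0334
```

apply_moves([
  [[0.003,0,0],[0,0,0]],
  [[0.002,0,0],[0,0,0]],
])

```text
time: 25.58
position: [0.6153, 0.1836, 0.0977]
ee_rot: [0.057, 0.807, 0.078, -0.583]
force: [0.4, -0.5, -1.0]
width: 0.0335
```

apply_moves([
  [[0.002,0,0],[0,0,0]],
  [[0.002,0,0],[0,0,0]],
])

```text
time: 25.82
position: [0.6157, 0.1837, 0.097]
ee_rot: [0.057, 0.807, 0.078, -0.583]
force: [-3.2, -0.3, 4.7]
width: 0.0338
```

apply_moves([
  [[0.002,0,0],[0,0,0]],
  [[0.002,0,0],[0,0,0]],
])

```text
time: 26.08
position: [0.616, 0.1837, 0.0966]
ee_rot: [0.057, 0.807, 0.078, -0.583]
force: [-4.9, -0.7, 9.7]
width: 0.0339
```

```bash
python3 tgt.py .008 .0; python3 -c "
from h import *
p,d=cams.read_camera('scene');cv2.imwrite('pics/r.png',cv2.resize(p[120:240,170:320],None,fx=5,fy=5,interpolation=cv2.INTER_CUBIC))"
```

```text
[0.6155 0.1835 0.0965]
t 26.07 pos [0.616  0.1837 0.0966] F [-4.94 -0.69  9.7 ] w 0.0339
shift frac [-0.      0.0003  0.0016] turn frac [ 0.001  -0.0018 -0.0001] j [ 0.59  0.4  -0.48  0.31 -0.41  0.91]
```

View pics/r.png

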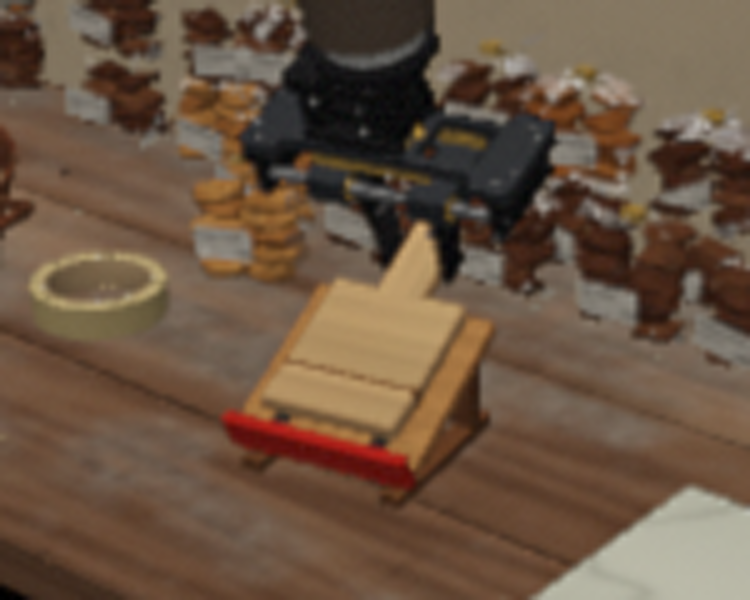

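Contact came at the predicted height, and the board lies on the slope a little above the lip. I'll ease off the pressure and slide it down towards the lip.

apply_moves([
  [[-0.002,0,0],[0,0,0]],
  [[0.0003,0,0.003],[0,0,0]],
  [[0.0003,0,0.003],[0,0,0]],
  [[0.0003,0,0.003],[0,0,0]],
])

```text
time: 26.62
position: [0.615, 0.184, 0.0968]
ee_rot: [0.057, 0.808, 0.079, -0.581]
force: [-0.1, -0.7, 5.0]
width: 0.0335
```

apply_moves([
  [[0.0003,0,0.003],[0,0,0]],
  [[0.0003,0,0.003],[0,0,0]],
])

```text
time: 26.88
position: [0.6137, 0.1841, 0.0962]
ee_rot: [0.057, 0.808, 0.08, -0.581]
force: [1.3, -1.2, 5.9]
width: 0.034
```

```bash
python3 tgt.py .003 .0; python3 -c "
from h import *
p,d=cams.read_camera('top');cv2.imwrite('pics/s.png',cv2.resize(p[150:250,160:300],None,fx=5,fy=5,interpolation=cv2.INTER_CUBIC))"
```

```text
[0.6111 0.1827 0.0944]
t 26.88 pos [0.6137 0.1841 0.0962] F [ 1.31 -1.16  5.87] w 0.034
shift frac [0.0027 0.0029 0.0108] turn frac [ 0.0012 -0.0031  0.0005] j [ 0.59  0.39 -0.49  0.32 -0.4   0.9 ]
```

View pics/s.png

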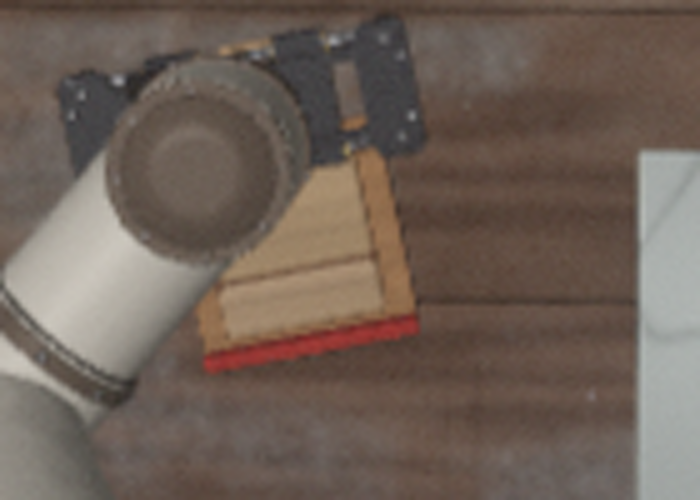

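apply_moves([
  [[0.0003,0,0.003],[0,0,0]],
  [[0.0003,0,0.003],[0,0,0]],
  [[0.0003,0,0.003],[0,0,0]],
])

```text
time: 27.3
position: [0.6112, 0.1838, 0.095]
ee_rot: [0.057, 0.808, 0.08, -0.581]
force: [1.3, 0.2, 5.0]
width: 0.0338
```

apply_moves([
  [[0.0003,0,0.003],[0,0,0]],
  [[0.0003,0,0.003],[0,0,0]],
])

```text
time: 27.55
position: [0.6095, 0.1835, 0.0942]
ee_rot: [0.057, 0.808, 0.08, -0.581]
force: [0.3, -0.3, 5.4]
width: 0.034
```

```bash
python3 tgt.py .002 .0; python3 -c "
from h import *
p,d=cams.read_camera('top');cv2.imwrite('pics/t.png',cv2.resize(p[150:250,160:300],None,fx=5,fy=5,interpolation=cv2.INTER_CUBIC))
p,d=cams.read_camera('scene');cv2.imwrite('pics/u.png',cv2.resize(p[120:240,170:320],None,fx=5,fy=5,interpolation=cv2.INTER_CUBIC))"
```

```text
[0.6102 0.1825 0.094 ]
t 27.55 pos [0.6095 0.1835 0.0942] F [ 0.32 -0.29  5.37] w 0.034
shift frac [ 0.0013  0.0035 -0.0011] turn frac [ 0.0012 -0.0031  0.0006] j [ 0.59  0.39 -0.51  0.33 -0.39  0.89]
```

View pics/t.png

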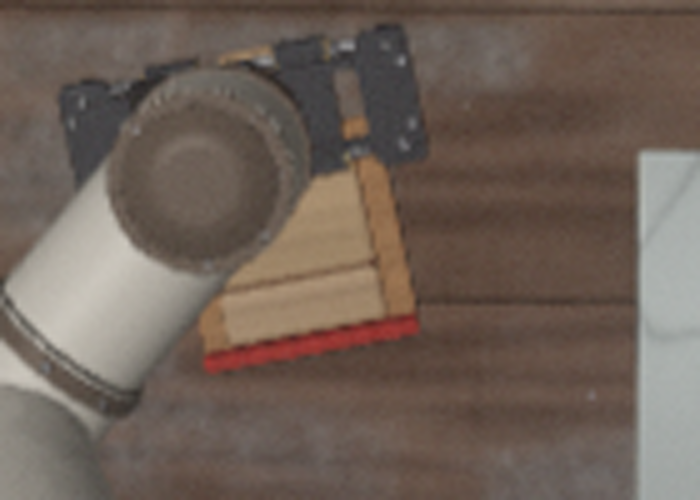

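View pics/u.png

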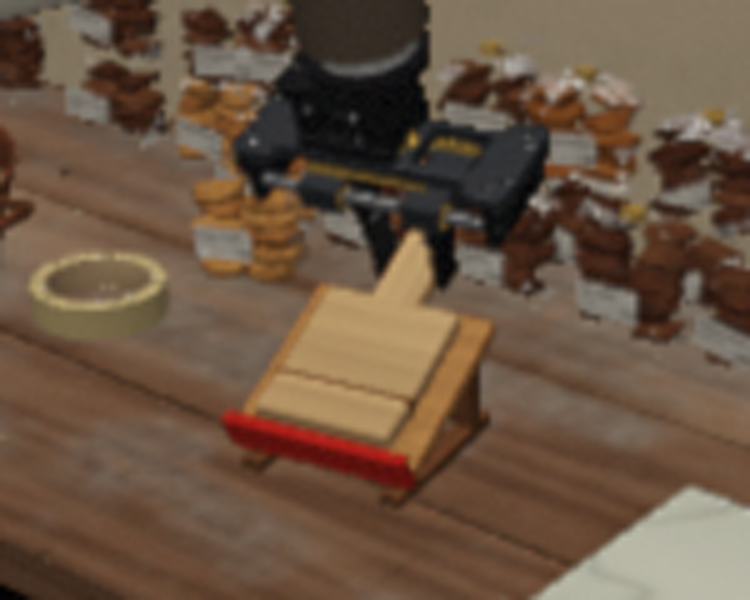

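The board now lies along the slope with its plain end 1–3 mm from the lip. I'll unload the pressure and release.

apply_moves([
  [[-0.0015,0,0],[0,0,0]],
  [[0,0,0],[0,0,0]],
])

```text
time: 27.9
position: [0.6084, 0.1829, 0.0937]
ee_rot: [0.057, 0.807, 0.079, -0.582]
force: [0.2, 1.4, 5.0]
width: 0.0337
```

apply_moves([
  [[0,0,0],[0,0,0]],
  [[0,0,0],[0,0,0]],
  [[0,0,0],[0,0,0]],
  [[0,0,0],[0,0,0]],
], grip=0.2)

```text
time: 28.4
position: [0.6071, 0.1818, 0.0921]
ee_rot: [0.058, 0.806, 0.078, -0.584]
force: [1.0, -0.2, 0.8]
width: 0.0521
```

```bash
python3 tgt.py .002 .0; python3 -c "
from h import *
p,d=cams.read_camera('scene');cv2.imwrite('pics/v.png',cv2.resize(p[120:240,170:320],None,fx=5,fy=5,interpolation=cv2.INTER_CUBIC))"
```

```text
[0.6102 0.1825 0.094 ]
t 28.4 pos [0.6071 0.1818 0.0921] F [ 0.97 -0.2   0.81] w 0.0521
shift frac [-0.0026 -0.0005 -0.0118] turn frac [ 0.0009 -0.0011 -0.0002] j [ 0.59  0.39 -0.51  0.33 -0.39  0.89]
```

View pics/v.png

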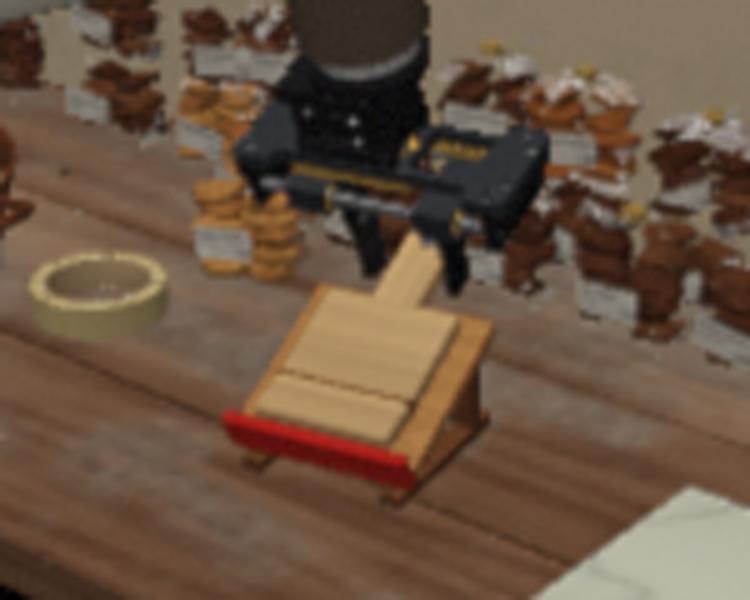

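It's released and the board hasn't moved. Retreating along the tool axis.

apply_moves([
  [[-0.01,0,0],[0,0,0]],
  [[-0.03,0,0],[0,0,0]],
  [[-0.06,0,0],[0,0,0]],
  [[-0.1,0,0],[0,0,0]],
  [[-0.1,0,0],[0,0,0]],
])

```text
time: 29.08
position: [0.5793, 0.1767, 0.1795]
ee_rot: [0.057, 0.807, 0.079, -0.583]
force: [0.1, -0.6, 0.8]
width: 0.0523
```

apply_moves([
  [[-0.1,0,0],[0,0,0]],
  [[-0.05,-0.1,0.05],[0,0,0]],
  [[0,-0.15,0.1],[0,0,0]],
  [[0,-0.15,0.1],[0,0,0]],
  [[0,-0.15,0.1],[0,0,0]],
])

```text
time: 29.7
position: [0.4349, 0.3175, 0.1886]
ee_rot: [0.057, 0.807, 0.079, -0.583]
force: [0.8, 0.7, 0.5]
width: 0.052
```

apply_moves([
  [[-0.03,-0.15,0.1],[0,0,0]],
  [[-0.03,-0.15,0.1],[0,0,0]],
  [[0,-0.1,0.05],[0,0,0]],
  [[0,0,0],[0,0,0]],
  [[0,0,0],[0,0,0]],
])

```text
time: 30.32
position: [0.3376, 0.4189, 0.1815]
ee_rot: [0.057, 0.806, 0.078, -0.583]
force: [0.5, -0.4, -0.3]
width: 0.0521
```

Run:
```python
from h import *
s,M=st();print(s["time"],s["position"],s["joints"].round(2),s["force"])
p,d=cams.read_camera('scene');cv2.imwrite('pics/w.png',p)
p,d=cams.read_camera('top');cv2.imwrite('pics/x.png',cv2.resize(p[110:260,110:470],None,fx=2.2,fy=2.2,interpolation=cv2.INTER_CUBIC));np.savez('top1.npz',p=p,d=d)
X=cloud('top',d);a=np.radians(11);ax=np.array([np.cos(a),np.sin(a)]);ay=np.array([-ax[1],ax[0]])
e=X[...,:2]-np.array((.515,.164));x=e@ax;y=e@ay
for nm,lo,hi,w in(("flat body",.005,.06,.04),("handle",.085,.11,.01),("plain",-.03,-.008,.04)):
    m=(x>lo)&(x<hi)&(abs(y)<w)&(X[...,2]>.03)&(X[...,2]<.2);k=np.linalg.lstsq(np.c_[x[m],y[m],np.ones(m.sum())],X[...,2][m],rcond=None)[0];print(nm,m.sum(),np.degrees(np.arctan(k[0])).round(1),k.round(3))
```

```text
30.325 [0.33755667 0.41891693 0.18148885] [ 1.34  0.17 -0.6   0.45 -0.71  0.1 ] [ 0.4921827  -0.40750536 -0.26326487]
flat body 555 25.0 [0.466 0.002 0.061]
handle 65 24.1 [ 0.446 -0.059  0.064]
plain 203 20.4 [0.371 0.007 0.061]
```

View pics/w.png

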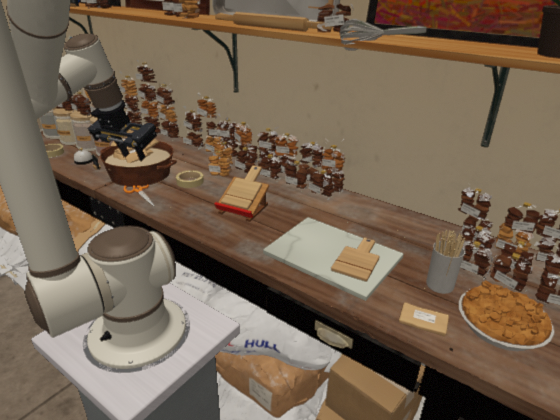

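View pics/x.png

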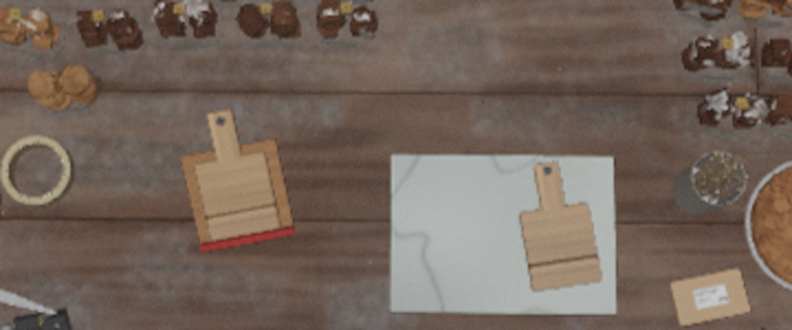

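The board lies flat: body slope 25.0°, measured height as expected, and handle up the slope. The flat board, cup, packet and tape haven't moved, and the arm is clear. Handing in.

```bash
python3 -c "
from cell import hand_in,arm
print(hand_in());print(arm.observe()['time'])"
```

```text
the job is handed in; nothing more can be done
None
the job is handed in; nothing more can be done
```

The warped board is on the sloped stand, flat against the slope behind the red lip with its handle pointing up. I handed the job in at about 30.4 s.

- **Finding the warped board:** I pressed the left board (y ≈ -0.12), and it rocked. It sank about 3.5 mm at a steady 3 N, and the handle rose 12.5 mm (about 8° tilt). I held it tipped for about 1.4 s; the force briefly read about 11 N when the board hit its stop, against the 1–3 N given. I did not press the right board, which looked flat in the depth images.
- **Re-grip:** I first took the handle with the tool square to the board, but a fit to the arm's readings showed joint 5 would leave its range at 25°. I set the board back on the slab, gripped it again with the tool tilted 7°, and carried it to the stand. I lowered it until it touched, with about 10 N at most, slid it down towards the lip, eased off the pressure and let go.
- **Last checks:** The body slope measured 25.0° at the expected height. By eye from the pictures, the plain end is 1–3 mm from the lip. In the final pictures the flat board, cup, packet and tape look unmoved, and the arm touches nothing.
- **Disagreements:** Heights from the two camera views came out about 3 mm below the text's values, while contact heights matched the text. The force on the handle still read about 5 N just before I opened the fingers, so it was not fully unloaded; the board did not visibly move on release.

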